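# Load a nut in the drilling jig and lock the keeper

### The arm

A 6-joint arm with a two-finger parallel gripper is mounted at the origin on the work surface; the furniture and walls round the work are solid. World frame = base frame: x ahead of the robot, y to its left, z up, the work surface at z = 0. Lengths are in m, angles in rad, forces in N, time in s.
With the tool pointing down it reaches from about 0.3 to 1 m from the base axis. Payload 5.1 kg.
Tool frame: the origin (TCP) lies at the very end of the fingers, on their centre line; the grasp point (between the pads) lies 19 mm behind it; z points along the fingers, y is the direction in which the jaws open and shut (so a half turn about z gives the same grasp; the last joint's range is limited). The gripper opens to 95 mm and grips with 3 to 60 N. Pads are 20 mm wide; open, the fingers measure 119 mm over their backs; the gripper's body (75 mm by 180 mm) begins 59 mm behind the grasp point.
Start: joints at [1.239, 0.124, 1.65, -0, 1.367, -0.083], TCP at [0.16, 0.63, 0.215] pointing down, gripper open.
Joint ranges: [-2.61, 2.61], [-1.02, 2.33], [0.03, 2.71], [-1.35, 4.49], [0.32, 2.68], [-2.91, 2.91]. Speed limits (rad/s): [2.57, 2.57, 3.14, 3.14, 3.14, 3.14].

### API

Orientations are given as a unit quaternion [w, x, y, z].
In Python, from bench import bot, optics, sign_off gives the robot as it stands.
- The arm moves only by the shell command python3 -m inch 'ROWS' [OPENING] [FORCE]. ROWS is JSON, a list that holds one entry, the list of rows, each a list of 4 numbers: the shift along the tool's x, y, z in m, then the turn about the tool's z in degrees. In form: [[[x, y, z, roll], ...]]. A call has 1 to 12 rows; each row shifts and turns the commanded pose from where the row before left it, along the tool's axes as they then stand; what a row does not reach is not made up. A row lasts 1/12 s, in which the tool goes at most 41.7 mm and 7.16 degrees, less where a joint would pass 70% of its speed; a pose out of reach is approached as far as the arm can. A call with a gripper value outside its range is refused whole. OPENING is the finger opening in m, from 0 to 0.0951, set as the call begins (- or left out, the last holds). The fingers move at their own pace and stop on an object; FORCE is the grip in N (left out, the last holds). Time passes only in rows, so rows that do not move let the fingers close. It gives the time, the measured TCP pose, the force and the opening at its end, in the units of the state.
- bot.state(): the state, without advancing time (a new reading comes with each control period).
- optics.snapshot(name): name is "side" or "top" or "wrist"; returns a dict with "pixels" (400x640x3 uint8, blue, green, red), "intrinsics" (3x3 intrinsics, pixels), "world_to_cam" (4x4, takes a point from world to camera coordinates); the wrist camera has in their place "mount" (4x4, takes a point from camera to tool coordinates, whose origin is the TCP and whose axes are the flange's). Camera axes: x right, y up, looking along -z (the intrinsics and any distortion apply to the point x, -y, -z); pixel columns grow to the right and rows downward; lengths in m; the calibration is good to about 2 mm. A picture is of the moment at which its call begins: read the wrist's pose just before it. There is no depth.
- sign_off(): hands the job in, once; it reports no verdict.
The state is a dict: "time_s": time; "q": joint angles; "qvel": joint speeds; "joint_efforts": joint torques, N m; "ee_pos": TCP position; "ee_rot": TCP orientation; "contact_force": force on the tool from outside, world axes, zero at the start; "torque": the same for the moment, N m; "finger_gap": finger opening in m.
Only numpy, scipy, OpenCV 4.12 (cv2) and the standard library are available. Lean on these libraries where they do the work, as an engineer would, in place of code of your own. Each camera call takes 0.05 s, during which the arm holds its last target.

### The job

Get the hex nut ready for drilling: first nudge it across the bed of the jig, without picking it up, until it drops flat into the round pocket. Then lift the lockout collar on the jig's lever, push the lever past the stop and on to the far end of its travel so that the forked keeper slides over the nut, and let the collar drop back down. Leave the round spacer and the other things on the table where they are.

Things in the scene. Friction and masses are not known exactly. Their poses are not given: they have to be found in the camera images.
- jig: drilling jig fixed to the table: dark steel base plate 170 (x) x 310 (y) mm, bed (top face) 14 mm above the table. Origin on the table; y runs from the pocket end to the lever end (plate y -165 to +145 mm), pocket at (0, -85) mm. The lever stands at (0, 85) mm between two grey quadrant plates (26 mm over both) and swings in the y-z plane. A guide bridge 50 x 30 mm, 37 mm high, is at (0, 8) mm
- pocket (a point): centre of the flat floor of the round pocket in the bed: 40 mm across, 6 mm deep, floor 8 mm above the table; a seated nut stands 7 mm out of it
- nut: steel hex nut, 24 mm across flats, 27.7 mm over corners, 13 mm thick, 14 mm bore, about 35 g; origin at the centre of its underside, z up along its axis. It starts flat on the bed (origin 14 mm above the table); seated, its origin is 8 mm above the table
- spacer: plain round steel spacer, 28 mm outside, 14 mm bore, 13 mm high, loose on the bed near the nut, on the other side or swapped with it; origin at the centre of its underside. Not to be moved
- lever_pivot (a point): axis of the lever's hinge, 45 mm above the table, at (0, 85) mm of the jig; the hinge runs along the jig's x
- lever (a joint): lever angle, rad: 0 leans 0.42 from upright to the jig's +y (away from the pocket), 0.42 is upright, 0.84 (end stop, fully home) leans 0.42 toward the pocket. With the collar down, stop teeth block it at 0.31; past 0.53 the collar can drop behind them and locks it. Stays where left; moves with 2 to 3 N at the collar. Starts at 0 to 0.15. The keeper follows, 60 mm per rad
- lever_knob (a point): centre of the black knob at the top of the lever: 25 mm across, on the lever's axis 138 mm from the pivot (top of knob at 151 mm); the rod is 9 mm thick
- collar (a joint): lift of the lockout collar along the lever, m: 0 down, 0.012 fully up (limit). A spring of 2 to 4 N presses it down. It clears the stop above 0.008
- collar_grip (a point): where to pinch the collar: on the lever's axis 102 mm from the pivot with the collar down; moves with the collar. The collar is a dark ribbed sleeve 27 mm across, 83 to 112 mm from the pivot, with a 32 mm flange below it (78 to 83 mm) and two small dogs under that. Above it bare rod, then the knob. Quadrant rims are 66 mm from the pivot, their stop teeth 76 mm
- keeper_nose (a point): underside of the tip of the forked keeper (30 mm wide, 6 mm thick, underside 23 mm above the table, so 2 mm above a seated nut), midway between its prongs. With the lever at 0 it is 45 mm short of the pocket centre, with the lever home 5 mm beyond it
- glue_bottle: small white bottle with a green cap, 30 mm wide, 61 mm tall; bystander, not to be moved
- driver_3: small black screwdriver, 98 mm long, lying; bystander, not to be moved
- peg_clamp_1: wooden peg clamp, 72 mm long, lying; bystander, not to be moved
- sanding_block: brown sanding block, 28 x 70 x 16 mm; bystander, not to be moved

How it is judged:
On the way, in this order (a step that is already met when the one before it is completed fails the run):
1. the nut lies flat in the pocket (horizontal distance between nut and pocket below 0.01 m and z of nut in the frame of jig between 0.005 and 0.0105 m and angle between nut's own z axis and vertical below 0.12 rad), for 0.2 s.
2. the lever passes the stop with its collar lifted (value of joint lever between 0.3 and 0.56 rad and value of joint collar above 0.007 m), for 0.02 s.
At the end, for the whole second after the job is handed in: the nut lies flat and still in the pocket (within 10 mm of its centre, down to 2.5 mm), the lever is at the far end (above 0.76 rad of 0.84), the collar is down (below 2 mm), the keeper reaches over the nut and the glue bottle stands upright (all of step 1 and value of joint lever above 0.76 rad and value of joint collar below 0.002 m and y of keeper_nose in the frame of jig below -0.083 m and linear speed of nut below 0.02 m/s and angle between glue_bottle's own z axis and vertical below 0.2 rad); the robot touches nothing.
It fails at once if the nut is picked up off the bed (z of nut in the frame of jig above 0.028 m).
It fails at once if the round spacer is moved more than 20 mm (distance of spacer from where it was at the start of the episode above 0.02 m).
It fails at once if the bottle, screwdriver, peg clamp or sanding block is moved more than 20 mm (distance of any of glue_bottle, driver_3, peg_clamp_1, sanding_block from where it was at the start of the episode above 0.02 m).
It also fails if it takes over 61 s, if anything falls off the work surface, if the arm or the gripper's body presses on something with over 40 N, if the wrist force passes 120 N, or if a joint passes its speed limit or range.

## Working session

There is one attempt and no reset: what is moved stays moved. The work goes in short steps, Python scripts to look and compute and a shell command to move; the robot and the scene stay as the last step left them, time stands still between calls to the robot, and variables do not carry over. Pictures are saved under pics/ and viewed, and the job is handed in when it is done.

```bash
ls; mkdir -p pics; python3 - <<'E'
from bench import bot, optics
import cv2
s=bot.state();print(s)
for n in("side","top","wrist"):
    d=optics.snapshot(n);cv2.imwrite(f"pics/{n}0.png",d["pixels"])
    print(n,[ (k,v) for k,v in d.items() if k!="pixels"])
E
```

```text
pics
{'time_s': 0.0, 'q': array([ 1.23938134e+00,  1.24502218e-01,  1.65168154e+00, -2.08076112e-05,
        1.36748081e+00, -8.26040798e-02]), 'qvel': array([-1.69851147e-04, -4.85015363e-04, -2.51209948e-03,  1.08082753e-03,
        2.39189062e-04, -7.36149022e-05]), 'joint_efforts': array([ 9.01067797e-04, -4.17607749e+01, -3.59939253e+01,  7.73828407e-02,
        4.91109502e-02, -1.66046607e-04]), 'ee_pos': array([0.15988987, 0.62936359, 0.21338445]), 'ee_rot': array([-2.02955001e-04,  1.24082642e-01,  9.92271346e-01, -1.01593422e-03]), 'contact_force': array([ 0.15651418,  0.20417663, -0.20418111]), 'torque': array([-0.0185215 , -0.01499935, -0.01968567]), 'finger_gap': 0.09536162593963513}
side [('intrinsics', array([[398.19267665,   0.        , 312.67364292],
       [  0.        , 398.19267665, 201.17985157],
       [  0.        ,   0.        ,   1.        ]])), ('world_to_cam', array([[ 0.98168067, -0.18981191,  0.01656828, -0.56178632],
       [ 0.05887776,  0.38490631,  0.92107575, -0.15642868],
       [-0.18120839, -0.90322676,  0.38903078, -1.00635643],
       [ 0.       
[... 316 characters left out ...]
952,  0.02451481,  0.16130841, -0.57346573],
       [-0.16184112,  0.02155904,  0.9865813 , -1.14362373],
       [ 0.        ,  0.        ,  0.        ,  1.        ]]))]
wrist [('intrinsics', array([[282.09246937,   0.        , 315.41447713],
       [  0.        , 282.09246937, 206.7273677 ],
       [  0.        ,   0.        ,   1.        ]])), ('mount', array([[-9.80525785e-04,  9.61256341e-01,  2.75654286e-01,
         7.70391842e-02],
       [ 9.99999473e-01,  1.02625476e-03, -2.16525705e-05,
         3.38361960e-04],
       [-3.03705192e-04,  2.75654119e-01, -9.61256841e-01,
        -1.69285160e-01],
       [ 0.00000000e+00,  0.00000000e+00,  0.00000000e+00,
         1.00000000e+00]]))]
```

View pics/side0.png

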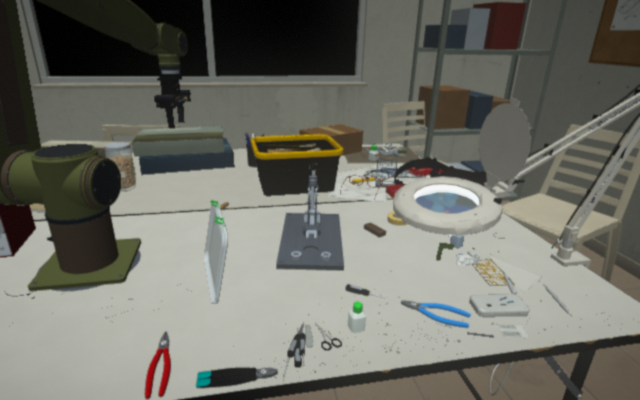

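View pics/top0.png

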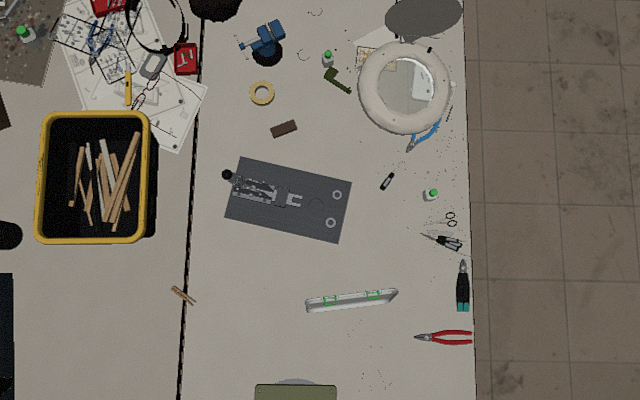

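View pics/wrist0.png

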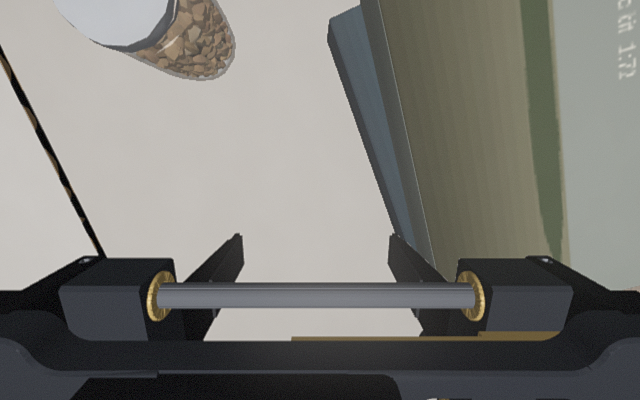

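The top view shows the plate at about (225-351, 157-243), the lever knob near (227,174), two small rings at (337,195) and (331,222), and the pocket near (316,201). Next I'll measure the plate corners and enlarge.

```bash
cat > h.py <<'E'
import numpy as np, cv2
from bench import bot, optics
from scipy.spatial.transform import Rotation as R
def cam(n):
    s=bot.state(); d=optics.snapshot(n); K=d["intrinsics"]
    if n=="wrist":
        w,x,y,z=s["ee_rot"]; T=np.eye(4); T[:3,:3]=R.from_quat([x,y,z,w]).as_matrix(); T[:3,3]=s["ee_pos"]
        C=T@d["mount"]
    else: C=np.linalg.inv(d["world_to_cam"])
    return d["pixels"],K,C
def ray(K,C,u,v):
    d=C[:3,:3]@np.array([(u-K[0,2])/K[0,0],-(v-K[1,2])/K[1,1],-1]); return C[:3,3],d
def onplane(K,C,u,v,z):
    o,d=ray(K,C,u,v); return o+d*(z-o[2])/d[2]
def proj(K,C,p):
    q=np.linalg.inv(C)@np.append(p,1); return np.array([K[0,0]*q[0]/-q[2]+K[0,2],K[1,1]*-q[1]/-q[2]+K[1,2]])
E
python3 - <<'E'
from h import *
im,K,C=cam("top")
b=im.astype(int)
hsv=cv2.cvtColor(im,cv2.COLOR_BGR2HSV)
m=((im.max(2)<125)).astype(np.uint8); m[:, :200]=0; m[:140]=0;m[260:]=0;m[:,365:]=0
m=cv2.morphologyEx(m,cv2.MORPH_CLOSE,np.ones((9,9)))
cs,_=cv2.findContours(m,0,2); c=max(cs,key=cv2.contourArea); print(cv2.contourArea(c))
ap=cv2.approxPolyDP(c,5,True)[:,0]; print(ap)
for u,v in ap: print(u,v,onplane(K,C,u+.5,v+.5,0.014).round(4))
crop=im[145:255,215:365]; cv2.imwrite("pics/top1.png",cv2.resize(crop,None,fx=5,fy=5,interpolation=2))
im,K,C=cam("side")
crop=im[160:280,260:360]; cv2.imwrite("pics/side1.png",cv2.resize(crop,None,fx=5,fy=5,interpolation=2))
E
```

```text
7395.0
[[222 171]
 [231 183]
 [224 217]
 [338 243]
 [351 182]
 [241 156]
 [236 170]]
222 171 [0.6438 0.2087 0.014 ]
231 183 [0.6117 0.183  0.014 ]
224 217 [0.52   0.1968 0.014 ]
338 243 [ 0.4584 -0.1051  0.014 ]
351 182 [ 0.6227 -0.1379  0.014 ]
241 156 [0.6865 0.1599 0.014 ]
236 170 [0.6475 0.1715 0.014 ]
```

View pics/top1.png

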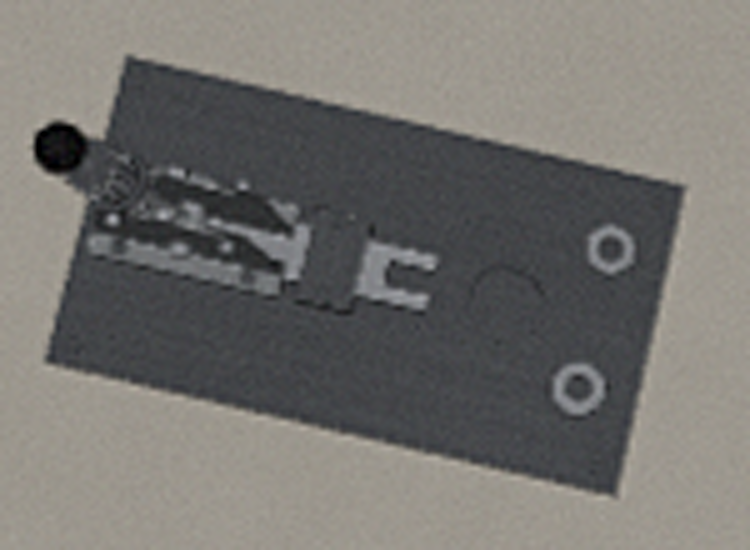

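View pics/side1.png

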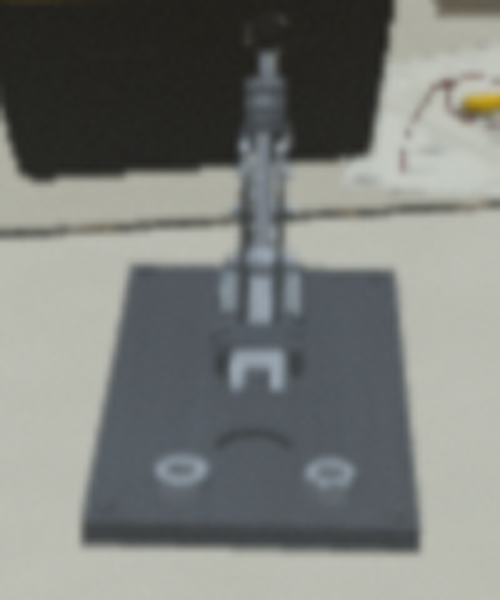

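```bash
cat >> h.py <<'E'
def fitjig(P):
    J=np.array([[85,145],[85,-165],[-85,-165],[-85,145]])/1000.
    P=np.array(P)[:,:2]; a=J-J.mean(0); b=P-P.mean(0)
    th=np.arctan2((a[:,0]*b[:,1]-a[:,1]*b[:,0]).sum(),(a*b).sum())
    Rm=np.array([[np.cos(th),-np.sin(th)],[np.sin(th),np.cos(th)]]); t=P.mean(0)-Rm@J.mean(0)
    return th,Rm,t,(J@Rm.T+t-P)
E
python3 - <<'E'
from h import *
for n in("top",):
    im,K,C=cam(n)
    # +x+y,+x-y,-x-y,-x+y ; corners from enlarged crop (px/5 + offset)
    px=[(128,55),(684,185),(617,496),(45,361)]
    P=[onplane(K,C,u/5+215,v/5+145,0.014) for u,v in px]
    th,Rm,t,res=fitjig(P); print(th,t,res.round(4).tolist())
    for nm,(u,v),z in [("ringA",(610,250),.027),("ringB",(579,388),.027),("pocketarc top",(510,265),.014)]:
        p=onplane(K,C,u/5+215,v/5+145,z); print(nm,p.round(4),(Rm.T@(p[:2]-t)).round(4))
    np.savez("jig.npz",th=th,t=t)
    for q in [(0,-85),(0,85)]: print(q,Rm@(np.array(q)/1000)+t)
im,K,C=cam("side")
px=[(395,268),(418,527),(84,524),(132,265)]
P=[onplane(K,C,u/5+260,v/5+160,0.014) for u,v in px]
# side view: image right = world +x
print(np.array(P).round(4)); th,Rm,t,res=fitjig(P);print(th,t,res.round(4).tolist())
for nm,(u,v),z in [("right",(330,472),.027),("left",(182,470),.027)]:
        p=onplane(K,C,u/5+260,v/5+160,z); print(nm,p.round(4),(Rm.T@(p[:2]-t)).round(4))
E
```

```text
-0.2078798617909872 [0.57437138 0.03902238] [[-0.0003, 0.0009], [-0.0006, -0.0012], [0.0006, -0.0], [0.0003, 0.0003]]
ringA [ 0.5854 -0.0985  0.027 ] [ 0.0392 -0.1323]
ringB [ 0.5117 -0.0833  0.027 ] [-0.0361 -0.1326]
pocketarc top [ 0.5782 -0.0461  0.014 ] [ 0.0213 -0.0825]
(0, -85) [ 0.55682858 -0.04414763]
(0, 85) [0.59191418 0.12219238]
[[ 0.6896  0.1642  0.014 ]
 [ 0.6238 -0.1373  0.014 ]
 [ 0.4607 -0.1074  0.014 ]
 [ 0.5242  0.1946  0.014 ]]
-0.20436893829284702 [0.57658915 0.03831679] [[-0.0003, -0.0011], [0.0025, -0.0032], [-0.0008, 0.0014], [-0.0014, 0.0029]]
right [ 0.5871 -0.0995  0.027 ] [ 0.0383 -0.1328]
left [ 0.5132 -0.0854  0.027 ] [-0.037 -0.134]
```

```bash
python3 -m inch '[[[0,0,-0.04,0],[0,0,-0.04,0],[-0.025,-0.0245,0,0],[-0.025,-0.0245,0,0],[-0.025,-0.0245,0,0],[-0.025,-0.0245,0,0],[-0.025,-0.0245,0,0],[-0.025,-0.0245,0,0],[-0.025,-0.0245,0,0],[-0.025,-0.0245,0,0],[-0.025,-0.0245,0,0],[-0.025,-0.0245,0,0]]]'
python3 -m inch '[[[-0.025,-0.0245,0,0],[-0.025,-0.0245,0,0],[-0.025,-0.0245,0,0],[-0.025,-0.0245,0,0],[-0.025,-0.0245,0,0],[-0.025,-0.0245,0,0],[-0.025,-0.0245,0,0],[-0.025,-0.0245,0,0],[-0.025,-0.0245,0.02,0],[-0.025,-0.0245,0.03,0],[-0.025,-0.0245,0.03,0],[-0.025,-0.0245,0.02,0]]]'
python3 -m inch '[[[-0.025,-0.0245,0,0],[-0.025,-0.0245,0,0],[0,0,0,0]]]'
python3 - <<'E'
from h import *
im,K,C=cam("wrist"); cv2.imwrite("pics/wrist1.png",im)
z=np.load("jig.npz");th=z["th"];t=z["t"];Rm=np.array([[np.cos(th),-np.sin(th)],[np.sin(th),np.cos(th)]])
for q,h in [((39,-132),.027),((-36,-132),.027),((0,-85),.014)]: print(q,proj(K,C,np.append(Rm@(np.array(q)/1000)+t,h)))
E
```

```text
time_s: 1.35
ee_pos: [0.3425, 0.3294, 0.2949]
ee_rot: [0.0, 0.124, 0.992, 0.0]
contact_force: [0.7, 0.4, -0.4]
finger_gap: 0.0952
time_s: 2.35
ee_pos: [0.5566, -0.0234, 0.1983]
ee_rot: [-0.001, 0.124, 0.992, 0.0]
contact_force: [0.6, -0.1, -0.9]
finger_gap: 0.0954
time_s: 2.6
ee_pos: [0.595, -0.0866, 0.1995]
ee_rot: [0.0, 0.126, 0.992, -0.001]
contact_force: [0.2, 0.6, -0.0]
finger_gap: 0.0948
(39, -132) [304.24356999 185.26385582]
(-36, -132) [300.55007784 121.84706255]
(0, -85) [340.77710423 150.49769718]
```

View pics/wrist1.png

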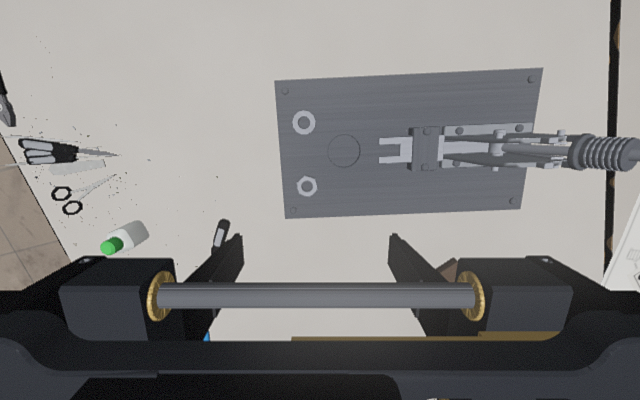

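The wrist view shows the hex nut at (307,186) and the round spacer at (304,122). The pocket is at (344,151), and the keeper fork is at (382-410,150). The nut is therefore the ring at jig (+39,-132).

```bash
python3 - <<'E'
from h import *
im,K,C=cam("wrist")
cv2.imwrite("pics/w2.png",cv2.resize(im[70:225,265:425],None,fx=5,fy=5,interpolation=2)[:600,:800])
g=cv2.cvtColor(im,6)
z=np.load("jig.npz");th=z["th"];t=z["t"];Rm=np.array([[np.cos(th),-np.sin(th)],[np.sin(th),np.cos(th)]])
m=np.zeros_like(g); roi=g[100:210,282:330]; m[100:210,282:330]=(roi>130)*255
cs,_=cv2.findContours(m,0,2)
for c in cs:
    if cv2.contourArea(c)>100:
        (u,v),r=cv2.minEnclosingCircle(c); M=cv2.moments(c); u,v=M['m10']/M['m00'],M['m01']/M['m00']
        p=onplane(K,C,u,v,.027); print(u,v,r,p,Rm.T@(p[:2]-t))
        ap=cv2.approxPolyDP(c,1.5,True)[:,0]; print(ap.tolist())
P=[onplane(K,C,u,v,.014) for u,v in [(543,68),(519,208),(287,218),(276,80)]]
P=[P[1],P[2],P[3],P[0]]
th2,R2,t2,res=fitjig(P);print(th2,t2,res.round(4).tolist())
p=onplane(K,C,344,150.5,.014);print("pocket",p,Rm.T@(p[:2]-t),R2.T@(p[:2]-t2))
E
```

```text
304.7923033389926 187.2795698924731 10.770429611206055 [ 0.58689439 -0.09566234  0.027     ] [ 0.04005042 -0.12920048]
[[302, 177], [295, 183], [295, 188], [298, 195], [308, 197], [315, 191], [313, 180]]
301.6513837257332 123.52498967368855 11.974567413330078 [ 0.5129257 -0.0794759  0.027    ] [-0.03566643 -0.12862861]
[[299, 112], [292, 117], [291, 128], [298, 135], [305, 135], [311, 130], [313, 121], [307, 113]]
-0.21062645695158566 [0.57505372 0.046207  ] [[0.0019, 0.0023], [0.0001, -0.0024], [-0.001, -0.0013], [-0.0009, 0.0014]]
pocket [ 0.55674919 -0.03769209  0.014     ] [-0.00141002 -0.07869983] [-0.00035901 -0.0858719 ]
```

View pics/w2.png

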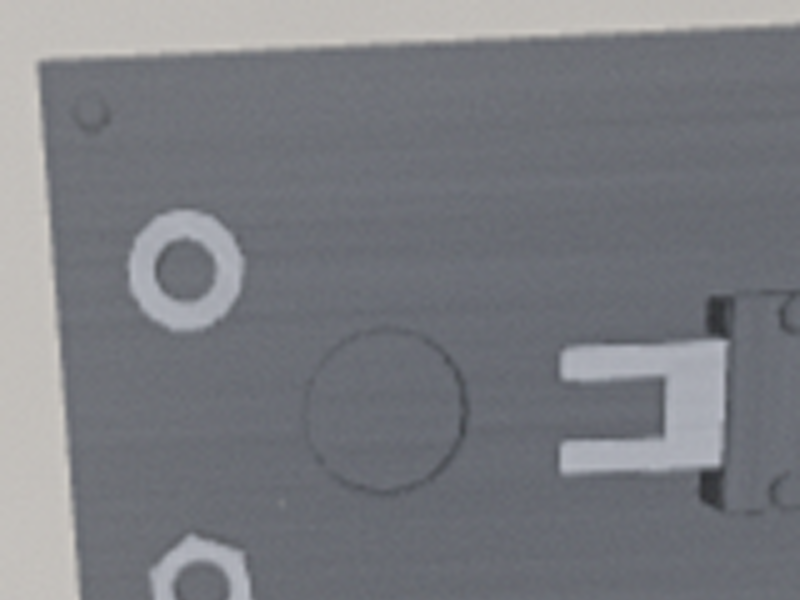

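```bash
python3 - <<'E'
from h import *
for i in range(3):
    im,K,C=cam("wrist"); s=bot.state(); print(s["time_s"],s["ee_pos"].round(4),s["ee_rot"].round(4))
    P=[onplane(K,C,u,v,.014) for u,v in [(519,208),(287,218),(276,80),(543,68)]]
    th2,R2,t2,res=fitjig(P);print(th2,t2,R2@np.array([0,-.085])+t2)
E
```

```text
2.75 [ 0.5932 -0.0819  0.2003] [-3.000e-04  1.244e-01  9.922e-01  2.000e-04]
-0.20914148915181185 [0.57427973 0.0478668 ] [ 0.55663201 -0.035281  ]
2.8 [ 0.593  -0.0813  0.2005] [-1.000e-04  1.239e-01  9.923e-01  2.000e-04]
-0.20781602234668847 [0.5739063  0.04881278] [ 0.55636881 -0.03435834]
2.85 [ 0.593  -0.0809  0.2007] [1.000e-04 1.236e-01 9.923e-01 1.000e-04]
-0.2067301026190528 [0.57369655 0.04941875] [ 0.55624939 -0.03377137]
```

```bash
python3 -m inch '[[[0,0,0,0],[0,0,0,0],[0,0,0,0],[0,0,0,0]]]'
cat > meas.py <<'E'
from h import *
im,K,C=cam("wrist"); s=bot.state(); print(s["time_s"],s["ee_pos"].round(4),s["ee_rot"].round(4))
cv2.imwrite("pics/wl.png",im)
g=cv2.cvtColor(im,6)
m=((g<135)*255).astype(np.uint8); m[225:]=0; m[:60]=0; m[:,:260]=0; m[:,600:]=0
m=cv2.morphologyEx(m,cv2.MORPH_CLOSE,np.ones((9,9)));m=cv2.morphologyEx(m,cv2.MORPH_OPEN,np.ones((45,45)))
cs,_=cv2.findContours(m,0,2); c=max(cs,key=cv2.contourArea); print(cv2.approxPolyDP(c,5,True)[:,0].tolist())
m=np.zeros_like(g); m[100:210,285:330]=(g[100:210,285:330]>130)*255
cs,_=cv2.findContours(m,0,2)
z=np.load("jig.npz");th=z["th"];t=z["t"];Rm=np.array([[np.cos(th),-np.sin(th)],[np.sin(th),np.cos(th)]])
for c in cs:
    if cv2.contourArea(c)>100:
        M=cv2.moments(c); u,v=M['m10']/M['m00'],M['m01']/M['m00']
        p=onplane(K,C,u,v,.027); print(u,v,p,Rm.T@(p[:2]-t), cv2.approxPolyDP(c,1.5,True)[:,0].tolist())
E
python3 meas.py
```

```text
time_s: 3.18
ee_pos: [0.5932, -0.0814, 0.2007]
ee_rot: [0.0, 0.124, 0.992, -0.0]
contact_force: [0.4, 0.6, -0.0]
finger_gap: 0.0951
3.2333 [ 0.5932 -0.0815  0.2006] [ 2.000e-04  1.238e-01  9.923e-01 -0.000e+00]
[[529, 74], [274, 83], [281, 218], [514, 211], [516, 156], [407, 157], [406, 165], [396, 165], [395, 140], [440, 139], [441, 129], [528, 126]]
302.6124429223744 188.09931506849315 [ 0.58680706 -0.09576067  0.027     ] [ 0.03998526 -0.12931471] [[300, 178], [293, 184], [295, 195], [305, 198], [313, 191], [310, 181]]
299.69599339116064 124.6117306897976 [ 0.5128617  -0.07949456  0.027     ] [-0.0357252  -0.12866008] [[294, 114], [288, 123], [289, 129], [296, 136], [307, 134], [311, 125], [309, 118], [305, 114]]
```

View pics/wl.png

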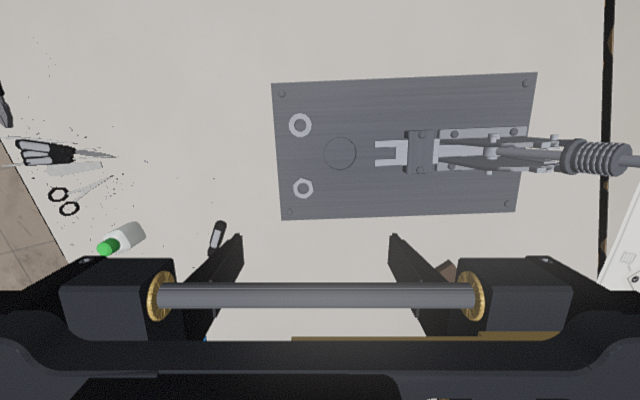

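The nut is at (303,188), the spacer at (300,125), the pocket at (340,153), and the plate corners at (272,83), (282,220), (515,212) and (537,72).

```bash
python3 - <<'E'
from h import *
im,K,C=cam("wrist")
P=[onplane(K,C,u+.0,v+.0,.014) for u,v in [(515.5,212.5),(282,220.5),(272,83),(537,72)]]
th2,R2,t2,res=fitjig(P);print(th2,t2,res.round(4).tolist(),R2@np.array([0,-.085])+t2)
p=onplane(K,C,340.5,153,.014);print("pocket",p,R2.T@(p[:2]-t2))
n=np.array([.5868,-.09576]);print("nut jig2",R2.T@(n-t2),"rel pocket",p[:2]-n)
E
```

```text
-0.21065555521732796 [0.57691972 0.04298232] [[-0.0001, 0.0002], [0.0004, -0.001], [-0.0004, -0.0012], [0.0002, 0.002]] [ 0.55914614 -0.04013867]
pocket [ 0.55792616 -0.03991132  0.014     ] [-0.00124055 -0.08503277]
nut jig2 [ 0.03867302 -0.13360932] rel pocket [-0.02887384  0.05584868]
```

```bash
python3 -m inch '[[[0.0024,-0.0176,0,0],[0,0,0.02,-6.75],[0,0,0.025,-6.75],[0,0,0.03,0],[0,0,0.025,0],[0,0,0,0],[0,0,0,0],[0,0,0,0],[0,0,0,0]]]' 0.05
python3 - <<'E'
from h import *
im,K,C=cam("wrist");cv2.imwrite("pics/w3.png",im)
s=bot.state();print(s["ee_pos"],s["ee_rot"],s["finger_gap"])
for p in [(.5868,-.0958,.027),(.5854,-.0985,.027)]: print(proj(K,C,np.array(p)))
print(proj(K,C,s["ee_pos"]))
E
```

```text
time_s: 4.03
ee_pos: [0.5883, -0.0988, 0.1031]
ee_rot: [0.002, 0.007, 1.0, -0.001]
contact_force: [0.0, -0.5, -0.5]
finger_gap: 0.0509
[ 0.58832948 -0.09879665  0.10312604] [ 2.08117741e-03  6.57567609e-03  9.99976068e-01 -5.40417150e-04] 0.050032634529293026
[318.59442745 211.69426458]
[315.60494831 210.26146491]
[315.21580205 248.61602083]
```

View pics/w3.png

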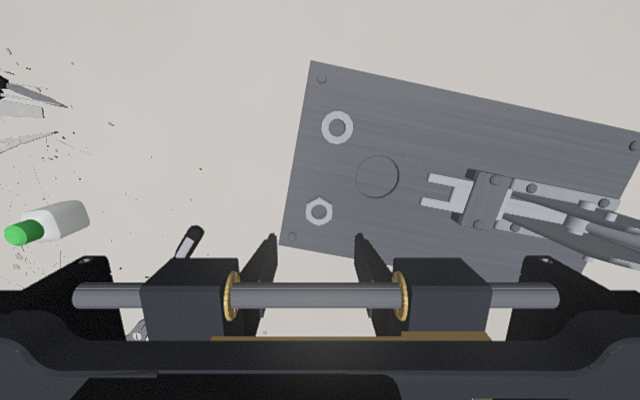

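Nut at (319,211), matching the wrist-camera estimate (predicted 318.6,211.7). I'll check its hex angle next.

```bash
python3 - <<'E'
from h import *
im,K,C=cam("wrist");cv2.imwrite("pics/w4.png",cv2.resize(im[95:245,290:420],None,fx=4,fy=4,interpolation=2))
g=cv2.cvtColor(im,6)
m=np.zeros_like(g); m[190:235,298:342]=(g[190:235,298:342]>130)*255
cs,_=cv2.findContours(m,0,2); c=max(cs,key=cv2.contourArea)
M=cv2.moments(c); u,v=M['m10']/M['m00'],M['m01']/M['m00']
W=np.array([onplane(K,C,a,b,.027)[:2] for a,b in c[:,0]]); c0=onplane(K,C,u,v,.027)[:2]
d=W-c0; r=np.hypot(*d.T); a=np.arctan2(d[:,1],d[:,0])
ph=np.angle((r*np.exp(6j*a)).sum())/6
print(c0, "corner deg mod60",np.degrees(ph)%60, r.min(),r.max())
s=bot.state(); print(s["ee_pos"])
p=onplane(K,C,377,176.5,.014);print("pocket",p)
E
```

```text
[ 0.58676814 -0.09581677] corner deg mod60 43.89708909651001 0.011147711875078532 0.01376092964395508
[ 0.58812429 -0.09874906  0.10286232]
pocket [ 0.55754224 -0.04139839  0.014     ]
```

View pics/w4.png

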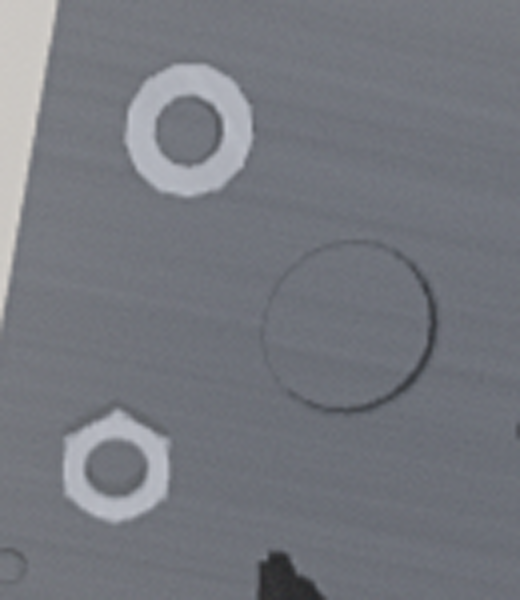

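```bash
python3 -m inch '[[[0.0013,0.003,0,0],[0,0,0.03,0],[0,0,0.03,0],[0,0,0.02,0],[0,0,0.004,0],[0,0,0,0],[0,0,0,0],[0,0,0,0]]]' 0.05 5
python3 - <<'E'
from h import *
im,K,C=cam("wrist");cv2.imwrite("pics/w5.png",im)
s=bot.state();print(s["ee_pos"],s["ee_rot"],s["finger_gap"],s["contact_force"])
E
```

```text
time_s: 4.8
ee_pos: [0.5864, -0.0955, 0.0178]
ee_rot: [0.001, 0.007, 1.0, -0.0]
contact_force: [0.0, -0.1, 0.5]
finger_gap: 0.0505
[ 0.58635666 -0.09553369  0.01779298] [ 1.12955242e-03  6.56053199e-03  9.99977806e-01 -2.66418154e-04] 0.05006872364312917 [ 0.14900709 -0.49930149  0.5108847 ]
```

View pics/w5.png

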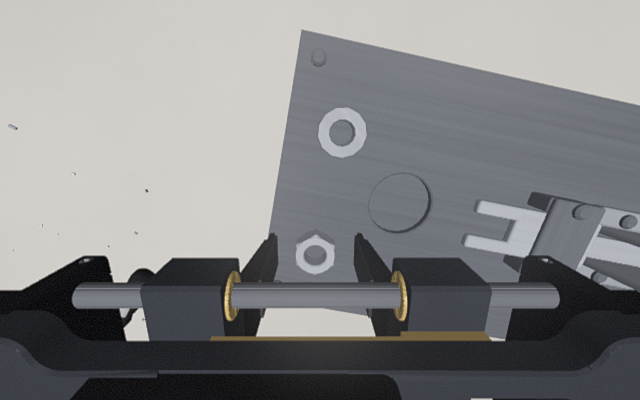

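The nut sits centred between the fingertips at (315,254), with the pocket at (399,202) and clear of the spacer. I'll close the cage to just over the flats and then roll.

```bash
python3 -m inch '[[[0,0,0,0],[0,0,0,0],[0,0,0,0],[0,0,0,0],[0,0,0,0],[0,0,0,0]]]' 0.0262 5
python3 - <<'E'
from h import *
im,K,C=cam("wrist");cv2.imwrite("pics/w6.png",im)
s=bot.state();print(s["ee_pos"],s["ee_rot"],s["finger_gap"],s["contact_force"])
p=onplane(K,C,399.5,202,.014);print("pocket",p); n=onplane(K,C,316,254,.027);print("nut",n)
print(np.degrees(np.arctan2(*(p-s["ee_pos"])[[1,0]])))
E
```

```text
time_s: 5.35
ee_pos: [0.5854, -0.0954, 0.0164]
ee_rot: [-0.0, 0.007, 1.0, 0.0]
contact_force: [0.5, 0.2, 0.9]
finger_gap: 0.0264
[ 0.58538353 -0.09537328  0.0164065 ] [-1.45309209e-05  6.61483768e-03  9.99978122e-01  1.06539635e-05] 0.02674361433045189 [-0.71535219 -0.21124938 -0.80164832]
pocket [ 0.55530087 -0.04180723  0.014     ]
nut [ 0.58415863 -0.09486985  0.027     ]
119.31853878134682
```

View pics/w6.png

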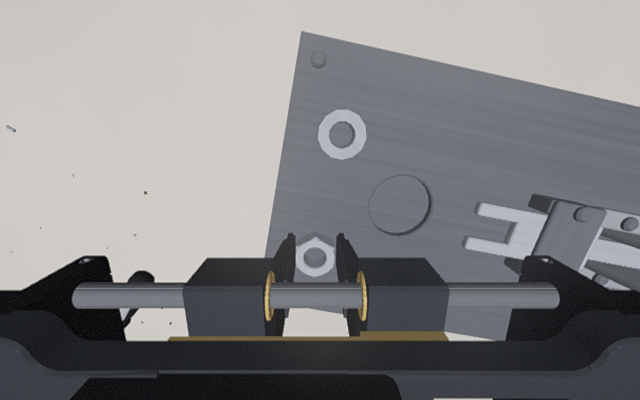

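```bash
python3 -m inch '[[[0,0,0,-5],[0,0,0,-6],[0,0,0,-6],[0,0,0,-6],[0,0,0,-6],[0,0,0,0],[0,0,0,0],[0,0.004,0,0],[0,0.006,0,0],[0,0.006,0,0],[0,0.006,0,0],[0,0.006,0,0]]]'
python3 -m inch '[[[0,0.006,0,0],[0,0.006,0,0],[0,0.004,0,0],[0,0,0,0],[0,0,0,0],[0,0,0,0]]]'
python3 - <<'E'
from h import *
im,K,C=cam("wrist");cv2.imwrite("pics/w7.png",im)
s=bot.state();print(s["ee_pos"],s["ee_rot"],s["finger_gap"],s["contact_force"])
im,K,C=cam("top");cv2.imwrite("pics/t7.png",cv2.resize(im[145:255,215:365],None,fx=5,fy=5,interpolation=2))
E
```

```text
time_s: 6.4
ee_pos: [0.5717, -0.07, 0.0164]
ee_rot: [-0.0, -0.244, 0.97, 0.0]
contact_force: [-0.3, -0.4, 0.1]
finger_gap: 0.0262
time_s: 6.9
ee_pos: [0.5647, -0.0567, 0.0165]
ee_rot: [0.0, -0.244, 0.97, -0.0]
contact_force: [-0.5, 0.7, -0.6]
finger_gap: 0.0263
[ 0.5647259  -0.05674273  0.01649612] [ 6.82149718e-05 -2.43932054e-01  9.69792321e-01 -5.70774791e-05] 0.026483583935212923 [ 0.13082875  0.00947944 -0.83580607]
```

View pics/w7.png

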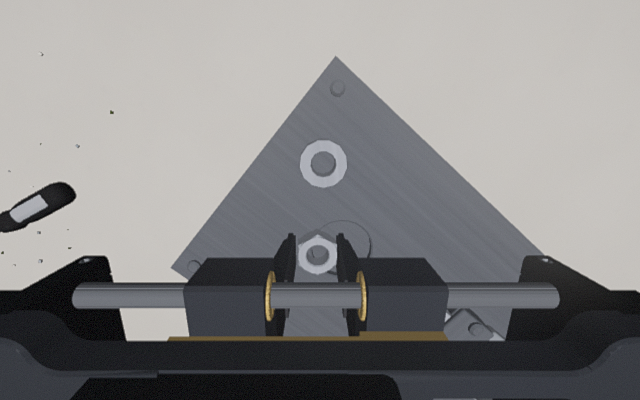

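```bash
python3 - <<'E'
from h import *
im,K,C=cam("wrist")
cv2.imwrite("pics/w8.png",cv2.resize(im[200:300,270:400],None,fx=6,fy=6,interpolation=2))
s=bot.state();q=s["ee_rot"];T=R.from_quat(np.r_[q[1:],q[0]]).as_matrix()
for n,(u,v,z) in dict(right=(371,248,.014),top=(341,221,.014),nut=(318,254,.027)).items():
    p=onplane(K,C,u,v,z); print(n,p,T.T@(p-s["ee_pos"]))
for p in [(.5565,-.042,.014),(.5553,-.0418,.014)]:
    p=np.array(p);print(T.T@(p-s["ee_pos"]), proj(K,C,p))
E
```

```text
right [ 0.54812813 -0.0243692   0.014     ] [-0.00072784  0.03645652  0.0024696 ]
top [ 0.54109737 -0.0511797   0.014     ] [0.01814833 0.01616059 0.0024701 ]
nut [ 0.56307927 -0.05626774  0.027     ] [ 0.00118694  0.00127899 -0.01052765]
[0.00023564 0.0169628  0.00247113] [341.56206179 246.68865017]
[0.00119831 0.01770663 0.00247101] [342.72585463 245.34152589]
```

View pics/w8.png

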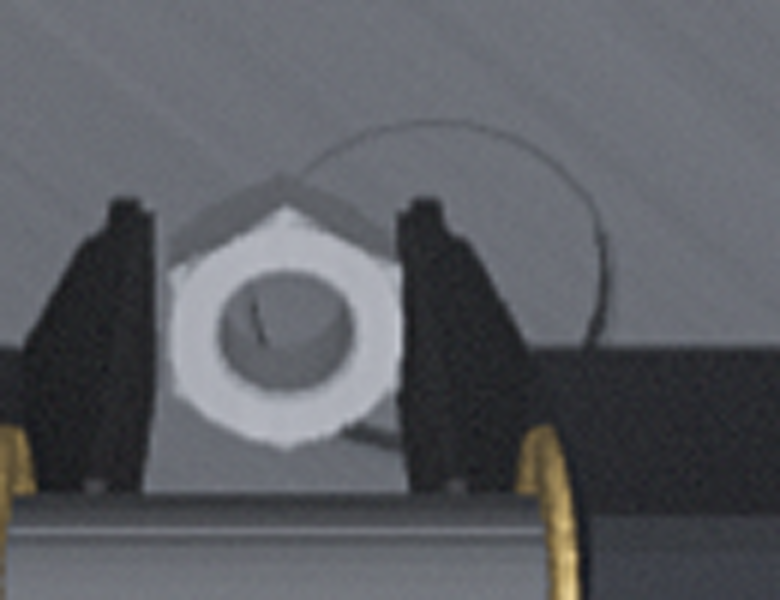

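```bash
python3 -m inch '[[[0,0.004,0,0],[0,0.004,0,0],[0,0.004,0,0],[0,0.003,0,0],[0,0.002,0,0],[0,0,0,0],[0,0,0,0],[0,0,0,0]]]'
python3 - <<'E'
from h import *
im,K,C=cam("wrist")
cv2.imwrite("pics/w9.png",cv2.resize(im[200:300,270:400],None,fx=6,fy=6,interpolation=2))
s=bot.state();print(s["ee_pos"],s["contact_force"])
E
```

```text
time_s: 7.72
ee_pos: [0.5566, -0.0416, 0.0165]
ee_rot: [0.0, -0.244, 0.97, -0.0]
contact_force: [-0.6, -0.2, 0.1]
finger_gap: 0.0262
[ 0.55661542 -0.0416884   0.0164696 ] [0.32913935 0.35171051 0.7984871 ]
```

View pics/w9.png

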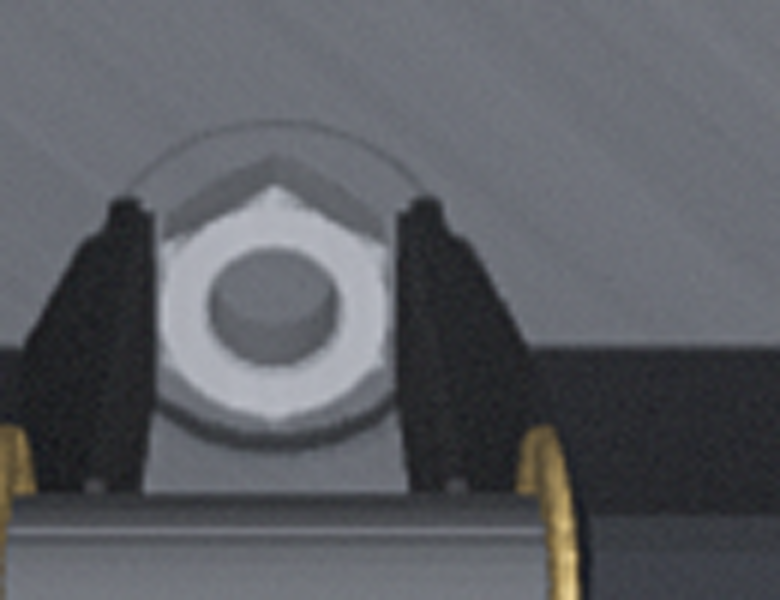

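The nut has dropped: it looks smaller, and the pocket rim shows all round it, concentric. I'll open slightly, raise, and measure the lever knob from two views.

```bash
python3 -m inch '[[[0,0,0,0],[0,0,0,0],[0,0,0,0],[0,0,-0.01,0],[0,0,-0.03,0],[0,0,-0.04,0],[0,0,-0.04,0],[0,0,-0.04,0],[0,0,-0.04,0],[0,0,-0.03,0],[0,0,0,0],[0,0,0,0]]]' 0.042
python3 - <<'E'
from h import *
im,K,C=cam("wrist"); cv2.imwrite("pics/w10.png",im)
im,K,C=cam("top"); m=np.zeros((400,640),np.uint8); m[160:190,210:245]=(im[160:190,210:245].max(2)<30)*255
cv2.imwrite("pics/t10.png",cv2.resize(im[150:240,200:340],None,fx=5,fy=5,interpolation=2))
cs,_=cv2.findContours(m,0,2)
for c in cs: print("top",cv2.minEnclosingCircle(c),cv2.contourArea(c))
c=max(cs,key=cv2.contourArea);(u,v),_r=cv2.minEnclosingCircle(c); A=ray(K,C,u+.5,v+.5)
im,K2,C2=cam("side"); cv2.imwrite("pics/s10.png",cv2.resize(im[150:230,280:350],None,fx=7,fy=7,interpolation=2))
B=ray(K2,C2,313.4,166.8)
M=np.c_[A[1],-B[1]]; x=np.linalg.lstsq(M,B[0]-A[0],rcond=None)[0]
pa=A[0]+A[1]*x[0];pb=B[0]+B[1]*x[1];print(pa,pb)
p=(pa+pb)/2
for th,t in [(-.2079,(.5744,.0390)),(-.2107,(.5769,.043))]:
    Rm=np.array([[np.cos(th),-np.sin(th)],[np.sin(th),np.cos(th)]]); j=Rm.T@(p[:2]-np.array(t)); print(j, "r",np.hypot(j[1]-.085,p[2]-.045),"lean",np.arctan2(j[1]-.085,p[2]-.045))
E
```

```text
time_s: 8.77
ee_pos: [0.5579, -0.0419, 0.2503]
ee_rot: [0.003, -0.244, 0.97, -0.001]
contact_force: [0.1, 0.3, -1.4]
finger_gap: 0.0419
top ((239.0, 187.0), 9.999999747378752e-05) 0.0
top ((226.35714721679688, 174.0), 4.794332981109619) 59.0
[0.60242596 0.16806953 0.17326056] [0.60402409 0.16784625 0.17355645]
[0.0015867  0.13213062] r 0.13678464883197625 lean 0.3517708708526524
[-0.00039141  0.12770015] r 0.1353220127005274 lean 0.32103066912619665
```

View pics/w10.png

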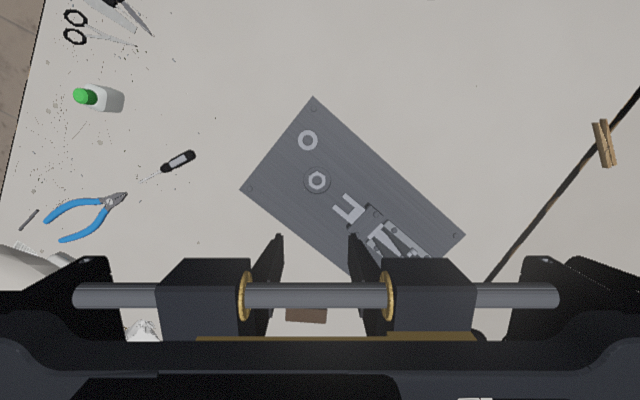

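View pics/s10.png

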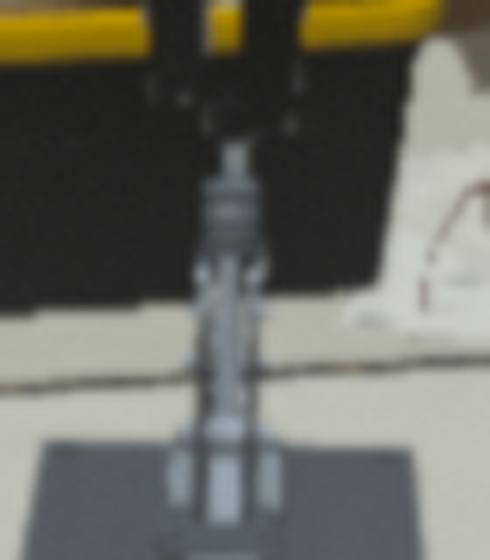

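View pics/t10.png

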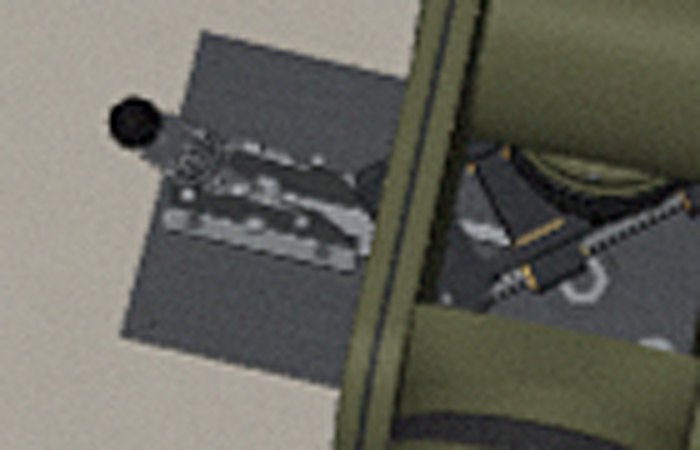

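The nut shows seated in the pocket at (317,180), and the spacer is still at (308,140). The knob triangulates to a radius of 136 mm (nominal 138), with the lever at about 0.085 rad. I'll roll to align the jaws with the hinge and move above the collar.

```bash
python3 -c "
from bench import bot; print(bot.state()['q'])"
python3 -m inch '[[[0,0,-0.005,-7.1],[0,0,0,-7.1],[0,0,0,-7.1],[0,0,0,-7.1],[0,0,0,-7.1],[0,0,0,-7.1],[0,0,0,-7.1],[0,0,0,0]]]' 0.06
python3 -m inch '[[[-0.02,0,0,0],[-0.035,0,0,0],[-0.035,0,0,0],[-0.035,0,0,0],[-0.035,0,0,0],[-0.03,0,0,0],[-0.015,0,0,0],[0,0,0,0],[0,0,0,0],[0,0,0,0],[0,0,0,0],[0,0,0,0]]]'
python3 - <<'E'
from h import *
im,K,C=cam("wrist"); cv2.imwrite("pics/w11.png",im)
s=bot.state();print(s["q"],s["ee_pos"],s["ee_rot"])
q=s["ee_rot"];T=R.from_quat(np.r_[q[1:],q[0]]).as_matrix();print(T[:,:2].T, np.degrees(np.arctan2(-T[1,1],-T[0,1])))
E
```

```text
[-1.70908656e-01 -9.69331982e-02  1.82300466e+00  1.14734833e-05
  1.41867564e+00 -2.23463889e+00]
time_s: 9.58
ee_pos: [0.5596, 0.01, 0.2468]
ee_rot: [-0.017, -0.601, 0.799, -0.016]
contact_force: [-0.5, 0.7, -0.1]
finger_gap: 0.0605
time_s: 10.58
ee_pos: [0.6186, 0.2011, 0.2403]
ee_rot: [-0.016, -0.598, 0.801, -0.018]
contact_force: [-0.1, 0.3, -0.3]
finger_gap: 0.0596
[ 0.25276684  0.12243216  1.60917465 -0.04645893  1.42499658 -2.5939762 ] [0.61863551 0.20128176 0.24036691] [-0.01557878 -0.59824048  0.80095262 -0.01845348]
[[-0.28373125 -0.9577496   0.04703497]
 [-0.95889953  0.28353559 -0.01092101]] -16.472343836351723
```

View pics/w11.png

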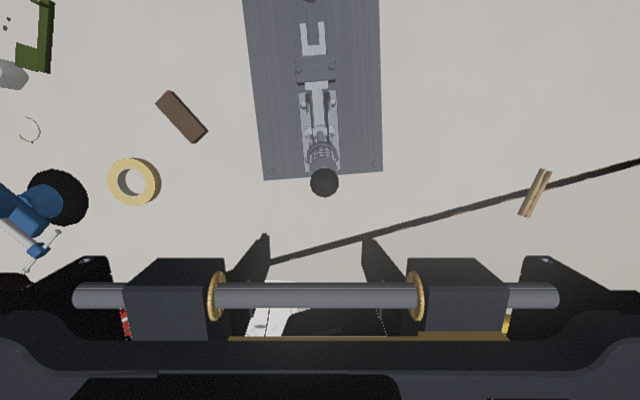

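The roll ran into joint 6's range, so the tool overshot in y and kept a slight tilt of about 2.7° in the lever plane. That is harmless for this grip. The knob is at (324,182) and the collar at (322,157). I'll re-measure from this view.

```bash
python3 - <<'E'
from h import *
im,K,C=cam("wrist"); s=bot.state();q=s["ee_rot"];T=R.from_quat(np.r_[q[1:],q[0]]).as_matrix()
m=np.zeros((400,640),np.uint8); m[160:205,300:350]=(im[160:205,300:350].max(2)<45)*255
c=max(cv2.findContours(m,0,2)[0],key=cv2.contourArea);(u,v),r=cv2.minEnclosingCircle(c);print(u,v,r)
k=onplane(K,C,u,v,.1733);print("knob",k)
P=[onplane(K,C,a,b,.014) for a,b in [(263,180),(383,171)]]
print("corners +x+y,-x+y",P, np.linalg.norm(P[0]-P[1]))
th=-.2093;Rm=np.array([[np.cos(th),-np.sin(th)],[np.sin(th),np.cos(th)]]);t=np.array([.5757,.041])
print("expected",Rm@[.085,.145]+t,Rm@[-.085,.145]+t,"knob jig",Rm.T@(k[:2]-t))
L=.335
for d,z in [(0,.02),(0,0)]:
    g=np.append(Rm@[0,.085+.107*np.sin(L)]+t,.045+.107*np.cos(L)); tcp=g+T[:,2]*.019
    print("tcp",tcp,"tool delta",T.T@(tcp+[0,0,z]-s["ee_pos"]))
E
```

```text
Traceback (most recent call last):
ValueError: max() iterable argument is empty
```

```bash
python3 - <<'E'
from h import *
im,K,C=cam("wrist"); s=bot.state();q=s["ee_rot"];T=R.from_quat(np.r_[q[1:],q[0]]).as_matrix()
m=np.zeros((400,640),np.uint8); m[150:205,290:350]=(im[150:205,290:350].max(2)<65)*255
m=cv2.morphologyEx(m,cv2.MORPH_OPEN,np.ones((7,7)))
print(im[182,324],s["ee_pos"],s["ee_rot"])
c=max(cv2.findContours(m,0,2)[0],key=cv2.contourArea);(u,v),r=cv2.minEnclosingCircle(c);print(u,v,r)
k=onplane(K,C,u,v,.1733);print("knob",k)
P=[onplane(K,C,a,b,.014) for a,b in [(263,180),(383,171)]]
print("corners +x+y,-x+y",P, np.linalg.norm(P[0]-P[1]))
th=-.2093;Rm=np.array([[np.cos(th),-np.sin(th)],[np.sin(th),np.cos(th)]]);t=np.array([.5757,.041])
print("expected",Rm@[.085,.145]+t,Rm@[-.085,.145]+t,"knob jig",Rm.T@(k[:2]-t))
L=.335
for d,z in [(0,.02),(0,0)]:
    g=np.append(Rm@[0,.085+.107*np.sin(L)]+t,.045+.107*np.cos(L)); tcp=g+T[:,2]*.019
    print("tcp",tcp,"tool delta",T.T@(tcp+[0,0,z]-s["ee_pos"]))
cv2.imwrite("pics/w12.png",im)
E
```

```text
[72 71 72] [0.61867831 0.20169033 0.24040057] [-0.01550013 -0.5984249   0.80081719 -0.01841795]Traceback (most recent call last):
  File "<stdin>", line 6, in <module>
ValueError: max() iterable argument is empty
```

Knob grey is about 72 here, so I'll raise the threshold.

```bash
cat > lev.py <<'E'
from h import *
im,K,C=cam("wrist"); s=bot.state();q=s["ee_rot"];T=R.from_quat(np.r_[q[1:],q[0]]).as_matrix()
m=np.zeros((400,640),np.uint8); m[150:205,290:350]=(im[150:205,290:350].max(2)<88)*255
m=cv2.morphologyEx(m,cv2.MORPH_OPEN,np.ones((9,9)))
cs=cv2.findContours(m,0,2)[0]
u,v=(324,182)
if cs:
    (u,v),r=cv2.minEnclosingCircle(max(cs,key=cv2.contourArea));print(u,v,r)
k=onplane(K,C,u,v,.1733);print("knob",k)
P=[onplane(K,C,a,b,.014) for a,b in [(263,180),(383,171)]]
print("corners +x+y,-x+y",P, np.linalg.norm(P[0]-P[1]))
th=-.2093;Rm=np.array([[np.cos(th),-np.sin(th)],[np.sin(th),np.cos(th)]]);t=np.array([.5757,.041])
print("expected",Rm@[.085,.145]+t,Rm@[-.085,.145]+t,"knob jig",Rm.T@(k[:2]-t))
L=.335
for d,z in [(0,.02),(0,0)]:
    g=np.append(Rm@[0,.085+.107*np.sin(L)]+t,.045+.107*np.cos(L)); tcp=g+T[:,2]*.019
    print("tcp",tcp,"tool delta",T.T@(tcp+[0,0,z]-s["ee_pos"]))
cv2.imwrite("pics/w12.png",im)
E
python3 lev.py
```

```text
323.92498779296875 181.0749969482422 14.318319320678711
knob [0.60321683 0.16965006 0.1733    ]
corners +x+y,-x+y [array([0.68950425, 0.16643986, 0.014     ]), array([0.52292032, 0.20224525, 0.014     ])] 0.1703884733483157
expected [0.68897242 0.16517471] [0.5226824 0.2004965] knob jig [0.00018603 0.13155979]
tcp [0.60061685 0.15764252 0.12707393] tool delta [0.04311224 0.00581727 0.0953648 ]
tcp [0.60061685 0.15764252 0.12707393] tool delta [0.04217456 0.00603563 0.11534161]
```

```bash
sleep 0.1; ls pics | tail -3
```

```text
wl.png
wrist0.png
wrist1.png
```

The jig corners (≤2 mm) and knob (1.5 mm) agree across the cameras. I'll move over and straddle the collar.

```bash
python3 -m inch '[[[0.012,0.002,0,0],[0.018,0.002,0,-2],[0.0122,0.002,0,0],[0,0,0.02,0],[0,0,0.03,0],[0,0,0.03,0],[0,0,0.015,0],[0,0,0,0],[0,0,0,0],[0,0,0,0]]]'
python3 - <<'E'
from h import *
im,K,C=cam("wrist"); s=bot.state();q=s["ee_rot"];T=R.from_quat(np.r_[q[1:],q[0]]).as_matrix()
cv2.imwrite("pics/w13.png",im); print(s["ee_pos"],s["q"],s["contact_force"])
th=-.2093;Rm=np.array([[np.cos(th),-np.sin(th)],[np.sin(th),np.cos(th)]]);t=np.array([.5757,.041]);L=.335
g=np.append(Rm@[0,.085+.107*np.sin(L)]+t,.045+.107*np.cos(L)); tcp=g+T[:,2]*.019
print("tool delta",T.T@(tcp-s["ee_pos"]))
im,_,_=cam("side");cv2.imwrite("pics/s13.png",cv2.resize(im[110:230,260:360],None,fx=5,fy=5,interpolation=2))
E
```

```text
time_s: 11.62
ee_pos: [0.602, 0.1588, 0.149]
ee_rot: [-0.015, -0.612, 0.79, -0.019]
contact_force: [-0.1, 0.1, 0.5]
finger_gap: 0.0599
[0.60234705 0.15906313 0.14956334] [ 0.19398487  0.1211872   1.76569694 -0.04897887  1.26370694 -2.68084814] [ 0.49561768 -0.59407353  0.23506611]
tool delta [0.00074777 0.00154111 0.0225307 ]
```

View pics/w13.png

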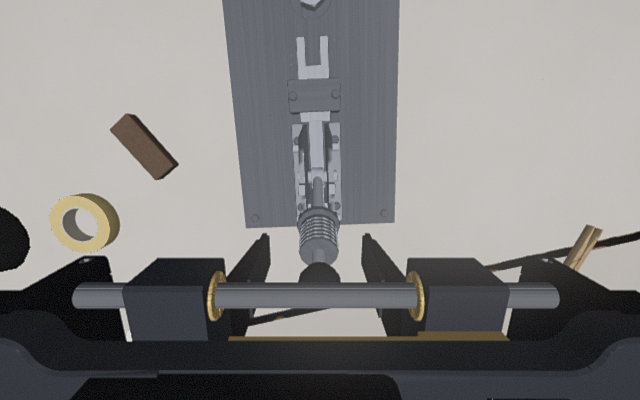

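View pics/s13.png

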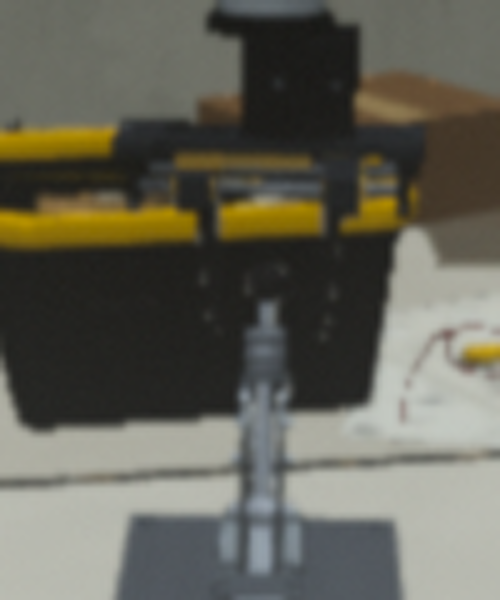

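The knob and rod are centred between the fingers at (319,262). I'll descend the remaining 22 mm and close.

```bash
python3 -m inch '[[[0,0.0015,0.008,0],[0.0005,0,0.01,0],[0,0,0.0045,0],[0,0,0,0],[0,0,0,0],[0,0,0,0]]]'
python3 -m inch '[[[0,0,0,0],[0,0,0,0],[0,0,0,0],[0,0,0,0],[0,0,0,0],[0,0,0,0],[0,0,0,0],[0,0,0,0]]]' 0.02 30
cat > arc.py <<'E'
from h import *
im,K,C=cam("wrist"); s=bot.state();q=s["ee_rot"];T=R.from_quat(np.r_[q[1:],q[0]]).as_matrix()
cv2.imwrite("pics/w14.png",im); print(s["time_s"],s["ee_pos"],s["q"],s["contact_force"],s["finger_gap"])
th=-.2093;Rm=np.array([[np.cos(th),-np.sin(th)],[np.sin(th),np.cos(th)]]);t=np.array([.5757,.041])
g=s["ee_pos"]-T[:,2]*.019; j=Rm.T@(g[:2]-t); dy=j[1]-.085; dz=g[2]-.045
r=np.hypot(dy,dz);L=np.arctan2(dy,dz); print("grasp jig",j,"r",r,"lean",L,"lever",.42-L)
def tcp(r,L): return np.append(Rm@[j[0],.085+r*np.sin(L)]+t,.045+r*np.cos(L))
print("lift 10.5 tool",(T.T@(tcp(r+.0105,L)-g)).round(4))
E
python3 arc.py
```

```text
time_s: 12.22
ee_pos: [0.5994, 0.1578, 0.1245]
ee_rot: [-0.016, -0.613, 0.79, -0.018]
contact_force: [0.2, -0.7, -0.1]
finger_gap: 0.0601
time_s: 12.88
ee_pos: [0.6, 0.1577, 0.125]
ee_rot: [-0.015, -0.613, 0.79, -0.019]
contact_force: [1.3, -0.1, -0.1]
finger_gap: 0.025
12.9333 [0.59991884 0.15771642 0.1249281 ] [ 0.19277894  0.1393773   1.7892707  -0.05002482  1.22444003 -2.68033414] [ 1.89877061 -1.35067653  1.20738359] 0.024866833747654853
grasp jig [-0.00071641  0.12010613] r 0.1049515084467177 lean 0.34107313976374964 lever 0.07892686023625034
lift 10.5 tool [-0.003   0.     -0.0101]
```

View pics/w14.png

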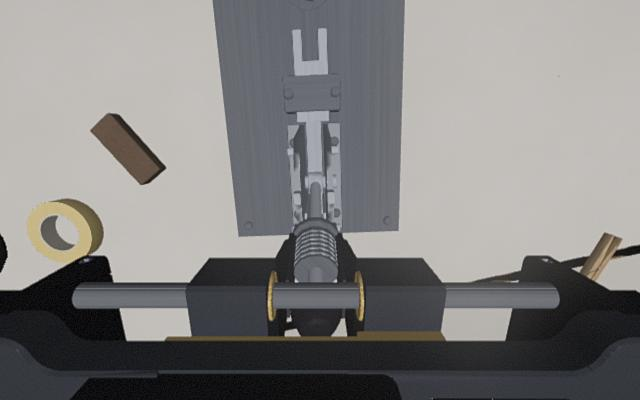

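The gap reads 25 mm, where the collar is 27 mm. I'll lift a little and check by force and picture whether the collar itself is moving.

```bash
python3 -m inch '[[[-0.0006,0,-0.002,0],[-0.0006,0,-0.002,0],[0,0,0,0],[0,0,0,0]]]'
python3 arc.py; cp pics/w14.png pics/w15.png
```

```text
time_s: 13.27
ee_pos: [0.6001, 0.159, 0.1286]
ee_rot: [-0.016, -0.613, 0.79, -0.018]
contact_force: [4.6, -0.9, -1.8]
finger_gap: 0.0242
13.3167 [0.6001026  0.15896357 0.12859062] [ 0.19474504  0.13727127  1.78507892 -0.05000923  1.23124154 -2.67866441] [ 3.57223308 -1.05227587 -2.07154923] 0.02496103045614706
grasp jig [-0.0007894   0.12136949] r 0.10882545627785693 lean 0.3407565144214875 lever 0.07924348557851246
lift 10.5 tool [-0.003   0.     -0.0101]
```

View pics/w15.png

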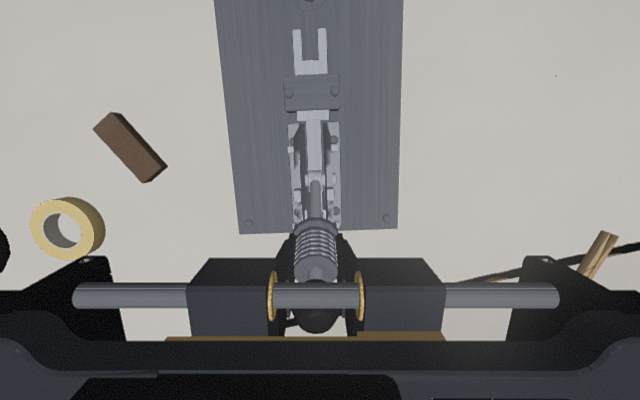

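The collar kept its place in the gripper's view while the knob shifted, and Fz is about −2 N (the spring). So the collar is lifting. I'll lift the rest.

```bash
python3 -m inch '[[[-0.001,0,-0.003,0],[-0.0009,0,-0.003,0],[0,0,-0.0005,0],[0,0,0,0],[0,0,0,0]]]'
python3 arc.py; cp pics/w14.png pics/w16.png
python3 - <<'E'
from h import *
exec(open("arc.py").read().split("print(\"lift")[0])
L0=L
p=g
for Lt in np.arange(L-.1,-.43,-.1):
    n=tcp(r,Lt); print(round(Lt,3),(T.T@(n-p)).round(4)); p=n
E
```

```text
time_s: 13.73
ee_pos: [0.6005, 0.1611, 0.1348]
ee_rot: [-0.016, -0.613, 0.79, -0.018]
contact_force: [4.9, -0.8, -3.2]
finger_gap: 0.0247
13.7833 [0.60052716 0.16110814 0.13481469] [ 0.19796897  0.13366634  1.77800677 -0.04974176  1.24213689 -2.67604822] [ 5.2728505  -2.54618771 -3.56842489] 0.025120434627644673
grasp jig [-0.00081801  0.12355544] r 0.11542222320907752 lean 0.3405847136285196 lever 0.07941528637148038
lift 10.5 tool [-0.003   0.     -0.0101]
13.8333 [0.60050799 0.16110971 0.13478912] [ 0.19794975  0.13369374  1.77802083 -0.04967886  1.24216768 -2.67603331] [ 4.7974917  -1.85887823 -2.16162539] 0.0247146829439701
grasp jig [-0.00083535  0.12355252] r 0.11539717849919247 lean 0.340634764208344 lever 0.079365235791656
0.241 [ 0.0112 -0.0005 -0.0028]
0.141 [ 0.0114 -0.0005 -0.0016]
0.041 [ 0.0115 -0.0005 -0.0005]
-0.059 [ 0.0115 -0.0005  0.0007]
-0.159 [ 0.0114 -0.0005  0.0018]
-0.259 [ 0.0111 -0.0004  0.0029]
-0.359 [ 0.0108 -0.0004  0.004 ]
```

View pics/w16.png

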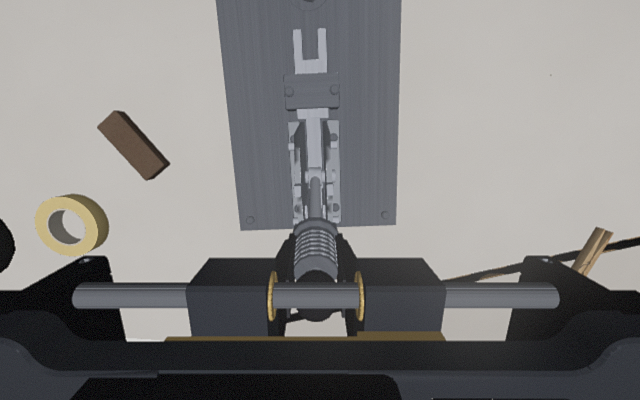

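The collar is lifted about 10.4 mm: r went from 105 to 115.4, and the knob is now close above the collar. Now I'll push along the arc.

```bash
python3 -m inch '[[[0.0055,-0.0003,-0.0015,0],[0.0057,-0.0002,-0.0013,0],[0.0057,-0.0003,-0.0009,0],[0.0057,-0.0002,-0.0007,0],[0.0057,-0.0003,-0.0004,0],[0.0058,-0.0002,-0.0001,0],[0.0057,-0.0003,0.0002,0],[0.0058,-0.0002,0.0005,0],[0,0,0,0],[0,0,0,0],[0,0,0,0]]]'
python3 - <<'E'
from h import *
exec(open("arc.py").read().split("print(\"lift")[0])
p=g
for Lt in [-.15,-.25,-.35,-.42,-.44]:
    n=tcp(.1154,Lt); print(round(Lt,3),(T.T@(n-p)).round(4)); p=n
E
cp pics/w14.png pics/w17.png
```

```text
time_s: 14.75
ee_pos: [0.5911, 0.1178, 0.1416]
ee_rot: [-0.015, -0.612, 0.79, -0.017]
contact_force: [5.3, 0.3, -2.1]
finger_gap: 0.025
14.8 [0.59113088 0.11780695 0.14157475] [ 0.1295144   0.08467655  1.81923023 -0.04741818  1.2462506  -2.74463086] [ 4.97774069 -0.1564071  -1.5377438 ] 0.024779210895465656
grasp jig [-0.00100093  0.07919386] r 0.11570070125736925 lean -0.05020347897162269 lever 0.4702034789716227
-0.15 [ 0.0114 -0.0005  0.002 ]
-0.25 [ 0.0112 -0.0005  0.0028]
-0.35 [ 0.0108 -0.0004  0.0039]
-0.42 [ 0.0073 -0.0003  0.0034]
-0.44 [ 0.0021 -0.0001  0.0011]
```

View pics/w17.png

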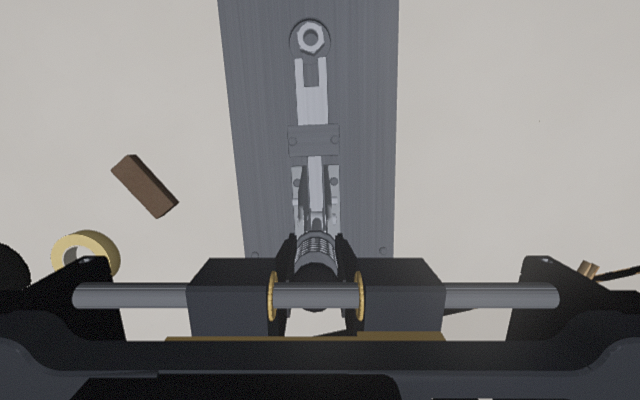

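The lever is past the stop (~0.47 rad) with the collar still up. The keeper fork is at (311,60), approaching the seated nut at (311,38). I'll go on to the end stop.

```bash
python3 -m inch '[[[0.0057,-0.0003,0.001,0],[0.0057,-0.0002,0.001,0],[0.0056,-0.0003,0.0014,0],[0.0056,-0.0002,0.0014,0],[0.0054,-0.0002,0.002,0],[0.0054,-0.0002,0.0019,0],[0.0037,-0.0001,0.0017,0],[0.0036,-0.0002,0.0017,0],[0,0,0,0],[0,0,0,0],[0,0,0,0]]]'
python3 - <<'E'
from h import *
exec(open("arc.py").read().split("print(\"lift")[0])
p=g
for Lt in [-.42,-.44,-.46]:
    n=tcp(.1154,Lt); print(round(Lt,3),(T.T@(n-p)).round(4)); p=n
E
cp pics/w14.png pics/w18.png
```

```text
time_s: 15.72
ee_pos: [0.5824, 0.0758, 0.1316]
ee_rot: [-0.016, -0.613, 0.79, -0.019]
contact_force: [2.3, -3.5, 3.7]
finger_gap: 0.0241
15.7667 [0.58245895 0.07581177 0.13156704] [ 0.06270318  0.05986614  1.86335184 -0.052542    1.22493506 -2.80977429] [ 2.78353643 -2.81938254  5.25118941] 0.02413024816101271
grasp jig [-0.00076192  0.03639184] r 0.11619887565364831 lean -0.4315934623745431 lever 0.8515934623745431
-0.42 [-0.0016  0.0001  0.0001]
-0.44 [ 0.002  -0.0001  0.0011]
-0.46 [ 0.002  -0.0001  0.0011]
```

View pics/w18.png

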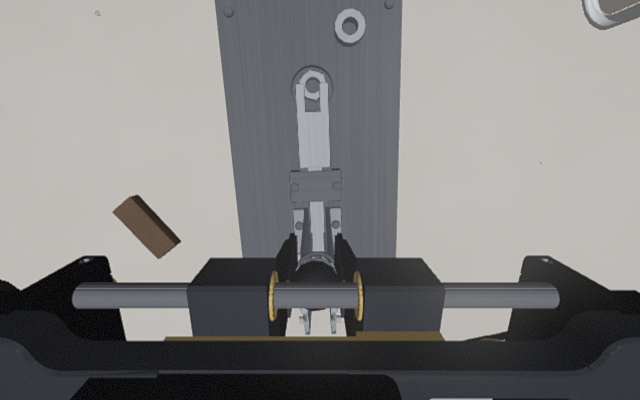

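The forked keeper straddles the nut, with prong tips at (297,84) and (327,84) and the nut at (312,86). I'll nudge 2 mm more to feel the end stop.

```bash
python3 -m inch '[[[0.002,0,0.001,0],[0,0,0,0],[0,0,0,0],[0,0,0,0]]]'
python3 arc.py
python3 - <<'E'
from h import *
im,K,C=cam("wrist");th=-.2093;Rm=np.array([[np.cos(th),-np.sin(th)],[np.sin(th),np.cos(th)]]);t=np.array([.5757,.041])
cv2.imwrite("pics/w19.png",cv2.resize(im[50:150,250:380],None,fx=6,fy=6,interpolation=2))
E
```

```text
time_s: 16.1
ee_pos: [0.5822, 0.0744, 0.1307]
ee_rot: [-0.016, -0.613, 0.79, -0.018]
contact_force: [2.6, -2.9, 4.7]
finger_gap: 0.0241
16.15 [0.58216819 0.07443328 0.13073247] [ 0.05969633  0.05908159  1.86562522 -0.05111553  1.22261463 -2.81263092] [ 2.35130341 -2.27000549  5.47315618] 0.024107405342810976
grasp jig [-0.00076495  0.03495406] r 0.11605532383957277 lean -0.4458498555056908 lever 0.8658498555056908
lift 10.5 tool [ 0.005  -0.0003 -0.0092]
```

View pics/w19.png

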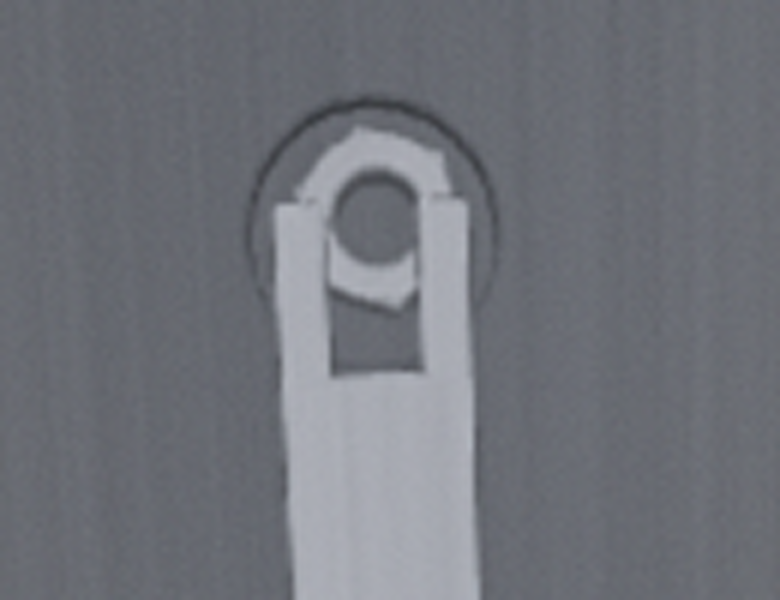

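```bash
cat > keep.py <<'E'
from h import *
im,K,C=cam("wrist")
th=-.2093;Rm=np.array([[np.cos(th),-np.sin(th)],[np.sin(th),np.cos(th)]])
g=cv2.cvtColor(im,6)
# tip of prongs and pocket far rim: cast to their heights, compare along jig y
def jy(u,v,z): return (Rm.T@(onplane(K,C,u,v,z)[:2]-np.array([.5757,.041])))
import sys
a=[float(x) for x in sys.argv[1:]]
rim=jy(a[0],a[1],.014); 
for u,v in [(a[2],a[3]),(a[4],a[5])]:
    tip=jy(u,v,.029); print("rim",rim.round(4),"tip",tip.round(4),"tip beyond pocket centre",(rim[1]+.020-tip[1]).round(4))
E
python3 keep.py 312 66.5 298 84 324.5 83.2
```

```text
rim [-0.0014 -0.1029] tip [ 0.0118 -0.0854] tip beyond pocket centre 0.0025
rim [-0.0014 -0.1029] tip [-0.0122 -0.085 ] tip beyond pocket centre 0.0021
```

The tip is about 2.3 mm past the pocket centre, where fully home is 5 mm. I'll push a bit more and watch the force.

```bash
python3 -m inch '[[[0.0025,0,0.001,0],[0.0025,0,0.001,0],[0,0,0,0],[0,0,0,0],[0,0,0,0]]]'
python3 arc.py
python3 - <<'E'
from h import *
im,K,C=cam("wrist")
cv2.imwrite("pics/w20.png",cv2.resize(im[50:150,250:380],None,fx=6,fy=6,interpolation=2))
E
```

```text
time_s: 16.67
ee_pos: [0.5811, 0.0693, 0.1286]
ee_rot: [-0.016, -0.613, 0.79, -0.019]
contact_force: [5.3, -2.1, 2.9]
finger_gap: 0.0239
16.7167 [0.58114689 0.06925955 0.12863958] [ 0.05111182  0.05686327  1.87169013 -0.0515354   1.21764648 -2.82109892] [ 5.21750831 -1.9461356   3.27929024] 0.02384633353067103
grasp jig [-0.00070349  0.02968234] r 0.11657759303928715 lean -0.49441146259399077 lever 0.9144114625939908
lift 10.5 tool [ 0.0054 -0.0003 -0.009 ]
```

View pics/w20.png

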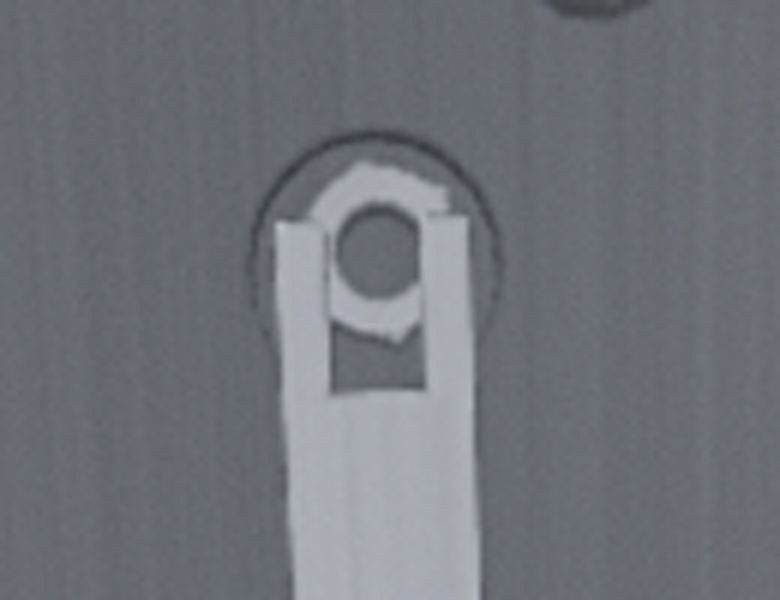

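```bash
python3 keep.py 312.3 72 300 86.7 324.5 85.7; python3 -m inch '[[[0.002,0,0.001,0],[0,0,0,0],[0,0,0,0],[0,0,0,0]]]'
python3 arc.py
python3 - <<'E'
from h import *
im,K,C=cam("wrist")
cv2.imwrite("pics/w21.png",cv2.resize(im[50:150,250:380],None,fx=6,fy=6,interpolation=2))
E
```

```text
rim [-0.0013 -0.1029] tip [ 0.0102 -0.0879] tip beyond pocket centre 0.005
rim [-0.0013 -0.1029] tip [-0.0119 -0.0878] tip beyond pocket centre 0.0049
time_s: 17.15
ee_pos: [0.5809, 0.0681, 0.128]
ee_rot: [-0.015, -0.613, 0.79, -0.018]
contact_force: [5.7, 1.2, 4.2]
finger_gap: 0.024
17.2 [0.58089933 0.06805275 0.1280114 ] [ 0.04838199  0.05594704  1.87373528 -0.05011222  1.21551643 -2.82451468] [5.64590581 0.11542258 3.76471906] 0.02366310528843517
grasp jig [-0.00070376  0.02842095] r 0.11663283222967429 lean -0.5064820681628885 lever 0.9264820681628885
lift 10.5 tool [ 0.0055 -0.0003 -0.0089]
```

View pics/w21.png

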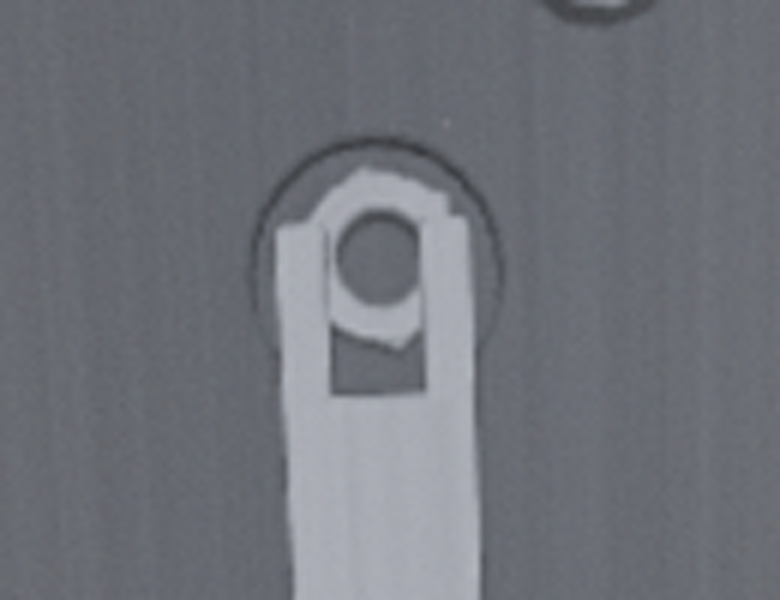

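Keeper tip is now 5 mm past the centre and the reaction force along y has reversed, so it's at the end stop. Releasing.

```bash
python3 -m inch '[[[0,0,0,0],[0,0,0,0],[0,0,0,0],[0,0,0,0],[0,0,0,0],[0,0,0,0],[0,0,0,0]]]' 0.06
python3 arc.py; cp pics/w14.png pics/w22.png
```

```text
time_s: 17.83
ee_pos: [0.5798, 0.0676, 0.1273]
ee_rot: [-0.016, -0.613, 0.79, -0.018]
contact_force: [1.0, 0.0, -0.6]
finger_gap: 0.0593
17.8833 [0.57986692 0.06762196 0.12741702] [ 0.04819409  0.05606193  1.87470836 -0.05106873  1.217299   -2.82427015] [ 0.04035072 -1.16377543  0.24680585] 0.05961293652264509
grasp jig [-0.00157604  0.02781593] r 0.11640849902034531 lean -0.5135084233076608 lever 0.9335084233076607
lift 10.5 tool [ 0.0056 -0.0003 -0.0089]
```

View pics/w22.png

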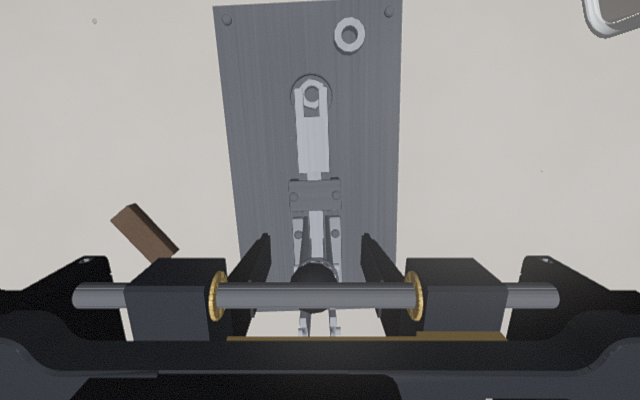

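```bash
python3 -m inch '[[[0,0,-0.01,0],[0,0,-0.03,0],[0,0,-0.03,0],[0,0,-0.03,0],[0,0,-0.03,0],[-0.03,0,0,0],[-0.03,0,0,0],[-0.03,0,0,0],[-0.03,0,0,0],[0,0,0,0],[0,0,0,0],[0,0,0,0]]]'
python3 - <<'E'
from h import *
im,K,C=cam("wrist"); cv2.imwrite("pics/w23.png",im)
im,K,C=cam("side"); cv2.imwrite("pics/s23.png",cv2.resize(im[160:280,260:360],None,fx=5,fy=5,interpolation=2))
im,K,C=cam("top"); cv2.imwrite("pics/t23.png",cv2.resize(im[145:255,205:365],None,fx=5,fy=5,interpolation=2))
E
```

```text
time_s: 18.88
ee_pos: [0.6103, 0.1896, 0.2523]
ee_rot: [-0.016, -0.613, 0.79, -0.018]
contact_force: [-0.3, 0.1, 1.4]
finger_gap: 0.0598
```

View pics/w23.png

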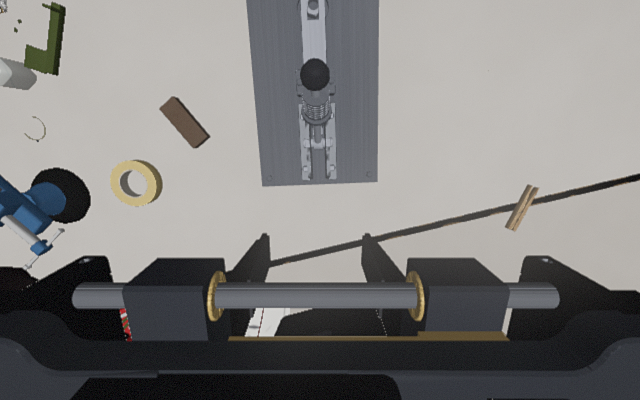

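View pics/s23.png

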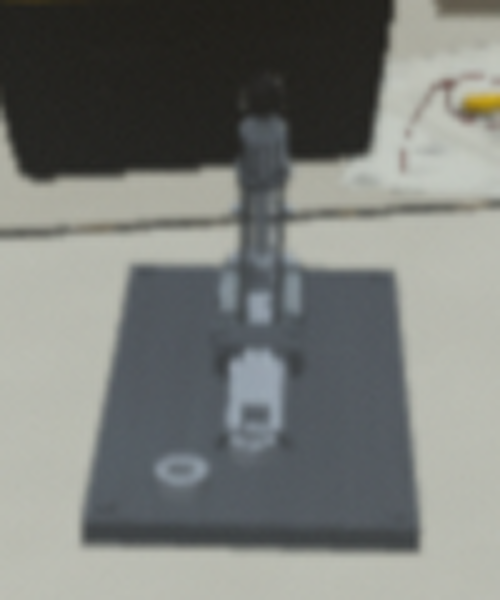

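View pics/t23.png

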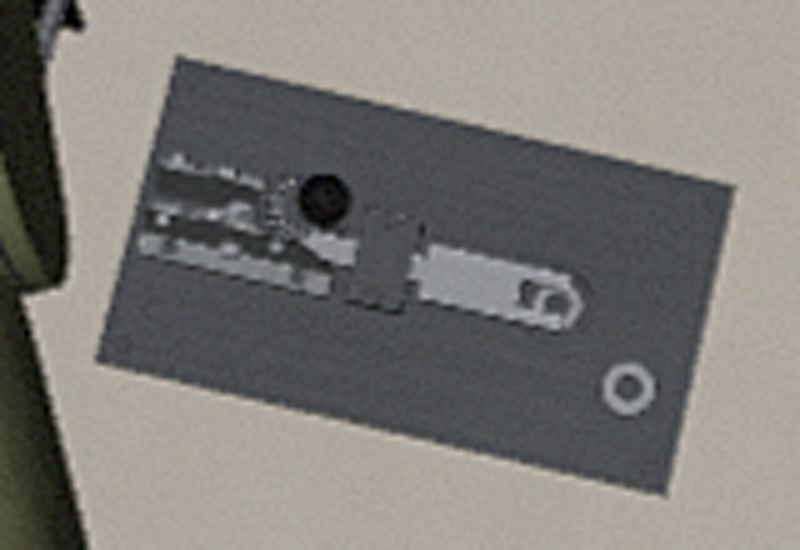

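The lever leans toward the pocket, the keeper is over the nut and the spacer hasn't moved. I'll check that the collar is really down by projecting points on the lever's axis into the images.

```bash
python3 - <<'E'
from h import *
th=-.2093;Rm=np.array([[np.cos(th),-np.sin(th)],[np.sin(th),np.cos(th)]]);t=np.array([.5757,.041])
L=-.42
pt=lambda r,x=0:np.append(Rm@[x,.085+r*np.sin(L)]+t,.045+r*np.cos(L))
im,K,C=cam("wrist")
for r in (66,78,83,90,95,112,124,138): print(r,proj(K,C,pt(r/1000)).round(1))
cv2.imwrite("pics/w24.png",cv2.resize(im[50:190,270:370],None,fx=4,fy=4,interpolation=2))
im,K,C=cam("side"); print("side")
for r in (66,78,83,90,95,112,124,138): print(r,((proj(K,C,pt(r/1000))-[290,170])*10).round(0))
cv2.imwrite("pics/s24.png",cv2.resize(im[170:225,290:335],None,fx=10,fy=10,interpolation=2))
E
```

```text
66 [316.5 116.8]
78 [316.2 111. ]
83 [316.1 108.5]
90 [315.9 104.8]
95 [315.8 102.1]
112 [315.4  91.9]
124 [315.   83.9]
138 [314.5  73.6]
side
66 [221. 268.]
78 [221. 239.]
83 [222. 227.]
90 [222. 210.]
95 [222. 198.]
112 [222. 156.]
124 [223. 125.]
138 [223.  89.]
```

View pics/w24.png

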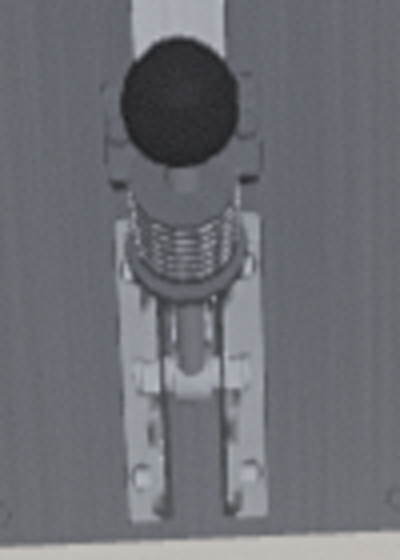

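View pics/s24.png

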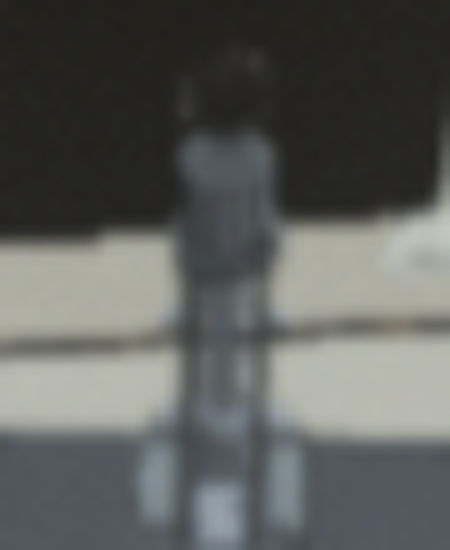

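```bash
python3 - <<'E'
from h import *
im,K,C=cam("top")
th=-.2079;Rm=np.array([[np.cos(th),-np.sin(th)],[np.sin(th),np.cos(th)]]);t=np.array([.5744,.0390])
for L in(-.34,-.38,-.42): print(L,proj(K,C,np.append(Rm@[0,.085+.138*np.sin(L)]+t,.045+.138*np.cos(L))))
for y in (-.085,-.09): print("tip",y,[(proj(K,C,np.append(Rm@[x,y]+t,.029))).round(1) for x in(.0115,-.0115)])
print("spacer",proj(K,C,np.append(Rm@[-.0361,-.1326]+t,.027)))
im2=im[145:255,205:365]
m=np.zeros((400,640),np.uint8); m[170:200,255:285]=(im[170:200,255:285].max(2)<40)*255
print(cv2.minEnclosingCircle(max(cv2.findContours(m,0,2)[0],key=cv2.contourArea)))
cv2.imwrite("pics/t25.png",cv2.resize(im[185:230,280:340],None,fx=12,fy=12,interpolation=0))
E
```

```text
-0.34 [265.64486553 183.77209124]
-0.38 [267.87965968 184.43710764]
-0.42 [270.07915539 185.10833558]
tip -0.085 [array([317.2, 200.9]), array([315.3, 209.3])]
tip -0.09 [array([319.1, 201.3]), array([317.1, 209.7])]
spacer [330.8087197  222.59634443]
((269.0, 185.0), 5.385264873504639)
```

View pics/t25.png

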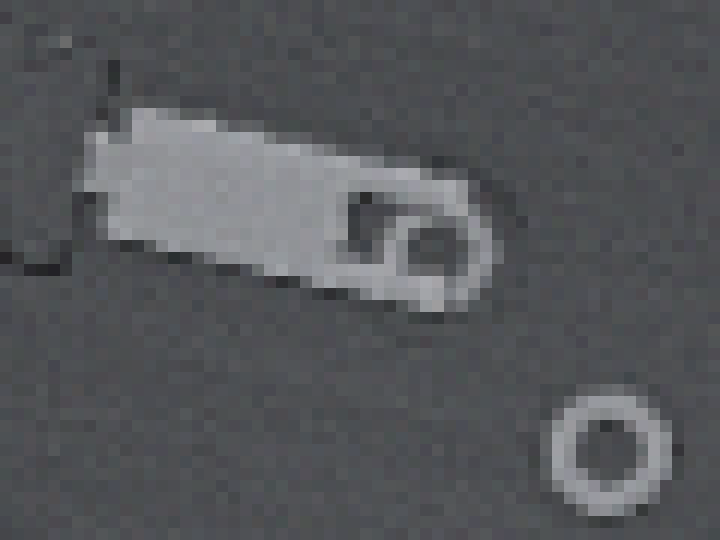

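All checks agree: the keeper tip is at u≈319 (jig y about −0.090), the knob is at (269.5,185) for a lever of about 0.83, and the spacer is still at (331,222.6).

```bash
python3 -m inch '[[[0,0,0,0],[0,0,0,0]]]'; python3 -c "
from bench import sign_off; print(sign_off())"
```

```text
time_s: 19.35
ee_pos: [0.6103, 0.1896, 0.2519]
ee_rot: [-0.016, -0.613, 0.79, -0.018]
contact_force: [0.3, 0.2, 0.2]
finger_gap: 0.0603
the job is handed in; nothing more can be done
None
```

I nudged the nut across the bed between loosely caged fingers until it dropped into the pocket, then worked the lever, and handed in at 19.4 s. I pinched the collar, lifted it about 10.4 mm, swung the lever past the stop to its end, let the collar drop and backed off clear.

**Last checks (all from the cameras):**
- **Nut:** it is seated in the pocket with the rim visible round it.
- **Keeper:** its tip is about 5 mm beyond the pocket centre.
- **Lever:** it reads about 0.83 rad from the knob.
- **Collar:** it looks down in the wrist and side views.
- **Other things:** the spacer is unmoved. I did not re-measure the bottle, screwdriver, peg clamp or sanding block, but the arm did not go near them at working height.

**What went wrong or disagreed:**
- The roll before the lever ran into joint 6's range. That shifted the tool about 5 cm and left it tilted about 2.7°. I re-measured and carried on.
- The wrist and top cameras placed the jig 3–4 mm apart.
- The gripper read 24–25 mm on the 27 mm collar, but the collar did lift with it.
- Near the end stop, the lever angle worked out from the gripper position (0.93 rad) was too high, so I relied on the pictures.

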